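# Load the vial carrier and push it round the bend to the reading stop

## Task

Stand the blue-capped vial upright in the socket of the orange carrier, then push the loaded carrier along the guide rails, round the bend and up to the blue end bracket. The black sprung buffer there is set differently every time, so feel for it: press the carrier against it until the buffer has plainly given, about half of its travel or a little more, then let go and leave the carrier standing at it. Keep the carrier down on the track all the way and never force it against the rails or ram the buffer.

Things in the scene. Friction and masses are not known exactly. Their poses are not given: they have to be found in the camera images.
- track: Fixed L-shaped track, white plate on feet, its top at z=14 mm; origin at table level. Two aluminium rails, tops at z=26 mm, 54 mm apart inside, 5 mm thick. The centre line runs from the open end (x=-90, y=-140 mm) along +y to (-90, 20), round a quarter circle of radius 70 mm about (-20, 20) to (-20, 90), then along +x at y=90 mm to the bracket. All in its own frame, z up.
- bracket: Blue upright block (16 x 66 x 40 mm) fixed across the far end of the track; origin at its foot centre, axes as the track's. A black buffer pad (26 mm wide, 18 mm high, centre 18 mm above the plate) sticks out to -x; its face stands somewhere from 48 to 93 mm in front of the origin (set anew each time, not reported). It is sprung: gives 6 mm at 2 N per mm, then is solid.
- carrier_center (a point): Centre (half-way up) of the loose orange round carrier, 50 mm diameter, 34 mm high, 0.11 to 0.23 kg, standing on the track plate between the rails of the lane along y; its z axis is up. Its top stands 22 mm above the rails. In its top is a round socket 21.6 mm wide, 22 mm deep, centred. It is slippery (friction about 0.25); move it slowly (under 0.06 m/s), for it knocks against the rails, and push it with 12 N at most.
- vial_center (a point): Centre (half-way up) of the loose vial with the blue cap, a cylinder 17 to 18 mm wide, 66 mm high, standing upright on the table at first; z axis up. Standing in the socket its centre is 28 mm above the carrier's centre and 44 mm of it stick out above the carrier's top.

How it is judged (in metres and radians):
On the way, in this order (a step that is already met when the one before it is completed fails the run):
1. the vial stands in the carrier's socket, the carrier still in the first lane (horizontal distance between vial_center and carrier_center below 0.006 m and z of vial_center in the frame of carrier_center below 0.033 m and angle between vial_center's own z axis and vertical below 0.25 rad and y of carrier_center in the frame of track between -0.125 and 0.02 m), for 0.2 s.
2. the loaded carrier has come round the bend into the second lane (x of carrier_center in the frame of track between -0.01 and 0.12 m and y of carrier_center in the frame of track between 0.075 and 0.105 m), for 0.05 s.
3. the carrier presses the buffer in with at least 5 N (contact force between carrier and bracket above 5 N), for 0.2 s.
At the end, for the whole second after the job is handed in: The vial stands upright in the socket (within 6 mm of its axis, down to its floor within 5 mm); the carrier stands flat and still in the second lane, within 3 mm of the buffer's face (horizontal distance between vial_center and carrier_center below 0.006 m and z of vial_center in the frame of carrier_center below 0.033 m and angle between vial_center's own z axis and vertical below 0.25 rad and x of carrier_center in the frame of track between 0.02 and 0.09 m and y of carrier_center in the frame of track between 0.085 and 0.095 m and horizontal distance between carrier_center and buffer_face below 0.028 m and angle between carrier_center's own z axis and vertical below 0.1 rad and linear speed of carrier below 0.01 m/s); the robot touches nothing.
It fails at once if the carrier is pressed against the track, its rails, bracket or buffer with more than 20 N (contact force between carrier and track above 20 N).
It fails at once if the carrier is lifted off the track by more than 10 mm (z of carrier_center in the frame of track above 0.041 m).
It also fails if it takes over 72 s, if anything falls off the work surface, if the arm or the gripper's body presses on something with over 40 N, if the wrist force passes 120 N, or if a joint passes its speed limit or range.

## Robot

A 6-joint arm with a two-finger parallel gripper is mounted at the origin on a cart in front of the work surface, level with it; the furniture and walls round the work are solid. World frame = base frame: x ahead of the robot, y to its left, z up, the work surface at z = 0. Lengths are in m, angles in degrees, forces in N, time in s.
With the tool pointing down it reaches from about 0.35 to 0.875 m from the base axis. Payload 4.2 kg.
Tool frame: the origin (TCP) lies at the very end of the fingers, on their centre line; the grasp point (between the pads) lies r.pinch_z behind it (r.pinch_z is the distance from the TCP to the grasp point, in m); y points along the fingers, z is the direction in which the jaws open and shut, and the axes are right-handed (so a half turn about y gives the same grasp; the last joint's range is limited). The gripper opens to 87 mm and grips with 3 to 60 N. Pads are 19 mm wide; open, the fingers measure 117 mm over their backs; the gripper's body (75 mm by 190 mm) begins 51 mm behind the grasp point.
Start: joints at [82.941, 22.042, 0.453, 0, -68.411, -14.817], TCP at [0.233, 0.58, 0.223] pointing down, gripper open.
Joint ranges: [-179.83, 179.83], [-69.29, 118.12], [-61.27, 80.66], [-181.25, 117.63], [-171.15, -9.14], [-177.46, 177.46]. Speed limits (degrees/s): [159.86, 159.86, 180, 180, 180, 180].

## Interface

Orientations are given as a 3x3 rotation matrix whose columns are the frame's x, y, z axes.
In Python, from station import sense, capture, camera_params, r gives the robot as it stands.
- The arm moves only by the tool move_arm, never from a script. Its argument "increments" is text: rows parted by semicolons, each of 7 numbers parted by spaces: the closure, from -1 (fully open) to 1 (shut), so that 0 is half open, then the shift along the tool's x, y, z in m, then the turn, a rotation vector about the tool's x, y, z in rad. In form: hand x y z wx wy wz; .... A call has 1 to 8 rows; each row is the pose to reach, as a shift and turn from the pose commanded when the call began, along the tool's axes at that moment; what a row does not reach only later rows make up. A row lasts 1/10 s, in which the tool goes at most 50 mm and 8.59 degrees, less where a joint would pass 70% of its speed; a pose out of reach is approached as far as the arm can. A call with a gripper value outside its range is refused whole. The fingers move at their own pace and stop on an object; the grip force is fixed at half the most. Time passes only in rows, so rows that repeat a pose let the fingers close. It gives the time, the measured TCP pose, the force and the opening at its end, in the units of the state.
- sense(): the state, without advancing time (a new reading comes with each control period).
- capture(name): name is "side" or "top" or "wrist"; returns (picture, depth): 384x512x3 uint8, red, green, blue; 384x512 float32, m along the optical axis (not along the pixel's ray), 0 where there is no reading.
- camera_params(name): a dict with "fx", "fy", "cx", "cy" (pixels), "xyz" and "orientation" of the camera in the world. Camera axes: x right, y down, z forward; pixel columns grow to the right and rows downward; lengths in m; the calibration is good to about 2 mm. A picture is of the moment at which its call begins: read the wrist's pose just before it. camera_params takes no time and is no camera call; for the wrist camera it gives the pose at the moment of the call.
- r.finish_job(): hands the job in, once; it reports no verdict.
The state is a dict: "time_s": time; "joints": joint angles; "joint_velocities": joint speeds; "effort": joint torques, N m; "tcp_pos": TCP position; "ee_rot": TCP orientation; "wrist_force": force on the tool from outside, world axes, zero at the start; "moment": the same for the moment, N m; "gripper_width": opening from 0.0 (shut) to 1.0 (fully open).
Only numpy, scipy, OpenCV 4.12 (cv2) and the standard library are available. Lean on these libraries where they do the work, as an engineer would, in place of code of your own. Each camera call takes 0.05 s, during which the arm holds its last target.

## Working session

There is one attempt and no reset: what is moved stays moved. The work goes in short steps, Python scripts to look and compute and a tool call to move; the robot and the scene stay as the last step left them, time stands still between calls to the robot, and variables do not carry over. Pictures are saved under pics/ and viewed, and the job is handed in when it is done.

Besides the shell and the picture viewer there is one more tool, called after ">>>" as a command line: name --argument value ..., lists and objects as JSON in quotes. move_arm: Moves the arm, as the interface text tells. Its arguments: {"type":"object","properties":{"increments":{"type":"string"}},"required":["increments"]}

```bash
mkdir -p pics; ls; python3 - <<'E'
from station import sense,capture,camera_params,r
import cv2,numpy as np
s=sense();print(s);print(r.pinch_z)
for n in ["side","top","wrist"]:
    p=camera_params(n);print(n,p)
    im,d=capture(n);cv2.imwrite(f"pics/{n}0.png",im[:,:,::-1]);np.savez(f"{n}0.npz",im=im,d=d,**p)
E
```

```text
pics
{'time_s': 0.0, 'joints': array([ 8.29409850e+01,  2.20887218e+01,  3.78054342e-01, -2.87753154e-02,
       -6.84132217e+01, -1.48179607e+01]), 'joint_velocities': array([ 0.06716322,  0.03513843,  0.03793116,  0.0286351 , -0.02840975,
       -0.0057282 ]), 'effort': array([-6.14083056e-04, -3.90659237e+01,  1.87399703e+01,  4.21984658e+00,
        1.09708574e-02, -1.89339103e-04]), 'tcp_pos': array([0.23262563, 0.57941699, 0.22146989]), 'ee_rot': array([[-9.27917048e-01, -7.29178665e-04, -3.72786025e-01],
       [ 3.72786724e-01, -2.08844911e-03, -9.27914703e-01],
       [-1.01929038e-04, -9.99997553e-01,  2.20973566e-03]]), 'wrist_force': array([-0.4632813 , -0.21649705,  0.14343258]), 'moment': array([-0.00957643,  0.01545814, -0.07065756]), 'gripper_width': 0.9982796401108689}
0.0187
side {'fx': 412.1756865166557, 'fy': 412.1756865166557, 'cx': 249.59765085989494, 'cy': 189.12784873666223, 'xyz': array([ 0.4596751 , -0.6725135 ,  0.57332042]), 'orientation': array([[ 0.98520233, -0.0822024 ,  0.15039661],
       [-0.16990849, -0.58374262,  0.793962  ],
       [ 0.02252733, -0.80776687, -0.58907147]])}
top {'fx': 427.79502472258974, 'fy': 427.79502472258974, 'cx': 248.51630758091338, 'cy': 186.79255331492178, 'xyz': array([ 0.45565839, -0.01970322,  1.01707594]), 'orientation': array([[-0.02749595, -0.99405717,  0.10532956],
       [-0.99961202,  0.02687373, -0.00732229],
       [ 0.00444818, -0.10549003, -0.99441041]])}
wrist {'fx': 292.8160702992347, 'fy': 292.8160702992347, 'cx': 255.4179552846253, 'cy': 185.70757506677742, 'xyz': array([0.29337841, 0.55446513, 0.38343614]), 'orientation': array([[-0.37321866, -0.90035235, -0.22377105],
       [-0.92774179,  0.36264909,  0.08820885],
       [ 0.00173132,  0.24052294, -0.97064191]])}
```

View pics/side0.png

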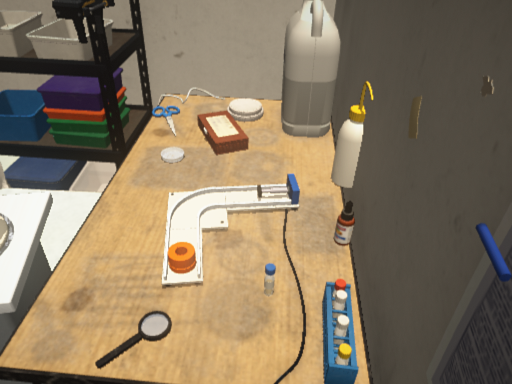

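View pics/top0.png

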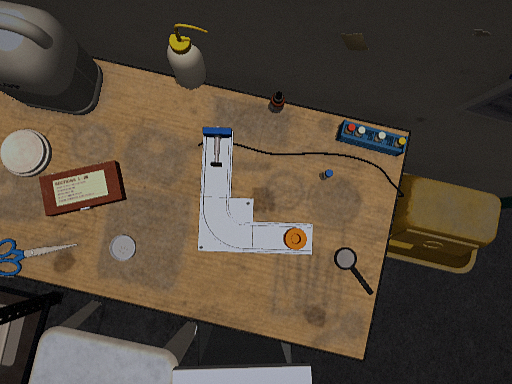

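View pics/wrist0.png

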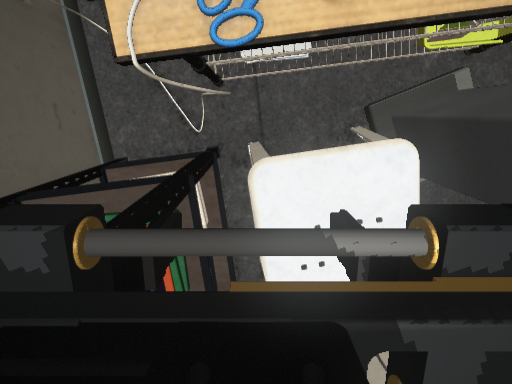

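```bash
python3 - <<'E'
import cv2,numpy as np
def zoom(n,x0,y0,x1,y1,f):
    im=np.load(f"{n}0.npz")["im"][y0:y1,x0:x1,::-1]
    cv2.imwrite(f"pics/{n}0z.png",cv2.resize(im,None,fx=f,fy=f,interpolation=cv2.INTER_CUBIC))
zoom("top",190,115,350,265,5);zoom("side",150,165,310,305,5)
E
```

```text
(no output)
```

View pics/top0z.png

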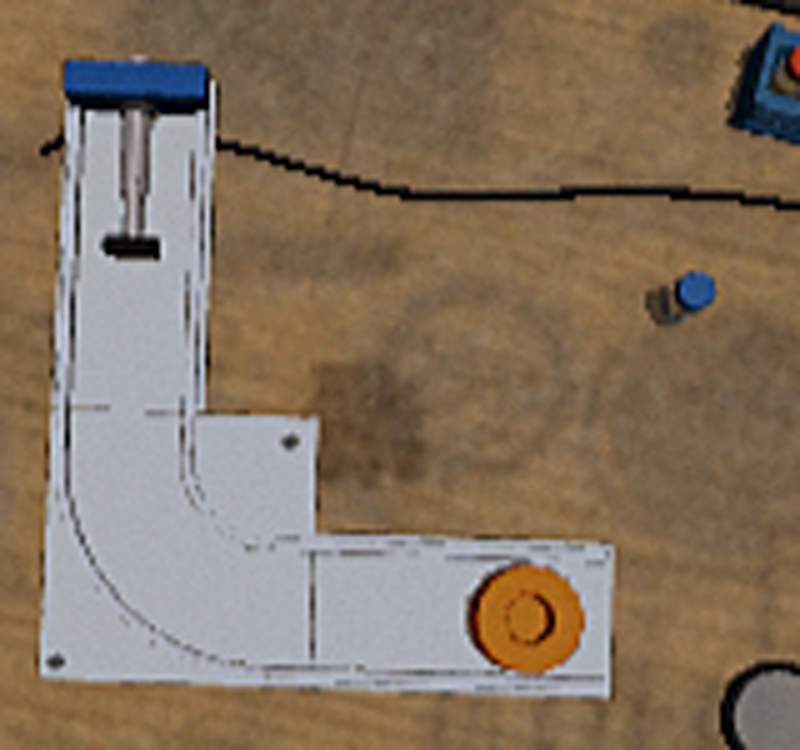

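View pics/side0z.png

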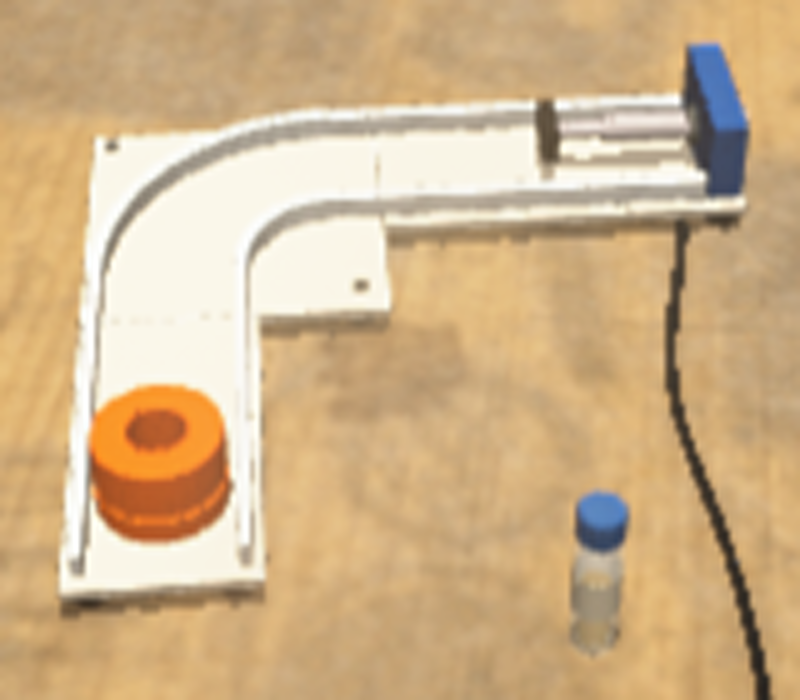

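```bash
cat > h.py <<'E'
import numpy as np
def load(n,i=0): return np.load(f"{n}{i}.npz")
def ray(p,u,v,z):
    d=p["orientation"]@np.array([(u-p["cx"])/p["fx"],(v-p["cy"])/p["fy"],1.])
    t=(z-p["xyz"][2])/d[2]; return p["xyz"]+t*d
def cloud(p):
    d=p["d"];v,u=np.mgrid[:d.shape[0],:d.shape[1]]
    c=np.stack([(u-p["cx"])/p["fx"]*d,(v-p["cy"])/p["fy"]*d,d],-1)
    return c@p["orientation"].T+p["xyz"]
E
python3 - <<'E'
from h import *
import cv2
np.set_printoptions(precision=4,suppress=True)
T=load("top");S=load("side")
zt=lambda a,b,z:ray(T,(a+.5)/5-.5+190,(b+.5)/5-.5+115,z)[:2]
zs=lambda a,b,z:ray(S,(a+.5)/5-.5+150,(b+.5)/5-.5+165,z)[:2]
for nm,a,b in [("openIn",612,545),("openOut",609,697),("corner",42,678),("notchA",315,535),("notchB",318,418),("notchC",205,412),("seam1a",313,550),("seam1b",313,662),("seam2a",70,407),("seam2b",190,410)]:
    print("T",nm,zt(a,b,.014))
for nm,a,b in [("openIn",265,580),("openOut",62,596),("corner",95,137),("notchA",262,318),("notchB",388,314),("notchC",388,227)]:
    print("S",nm,zs(a,b,.014))
for n,P in(("T",T),("S",S)):
    W=cloud(P);im=P["im"].astype(int);hsv=cv2.cvtColor(P["im"],cv2.COLOR_RGB2HSV);ok=P["d"]>0
    H=hsv[...,0];Sa=hsv[...,1]
    box=(W[...,0]>.2)&(W[...,0]<.75)&(W[...,1]>-.3)&(W[...,1]<.3)&ok
    o=box&(H<16)&(Sa>200)&(W[...,2]>.043)
    print(n,"orange",o.sum(),np.median(W[o][:,2]),cv2.minEnclosingCircle(W[o][:,:2].astype(np.float32)),W[o].mean(0))
    b=box&(H>100)&(H<125)&(Sa>120)&(W[...,1]<-.09)
    k,l,st,ce=cv2.connectedComponentsWithStats(b.astype(np.uint8))
    for i in range(1,k):
        if st[i,4]>15:
            q=W[l==i];print(n,"blue",st[i],ce[i],q.mean(0),np.percentile(q,[2,98],axis=0))
    b=box&(H>100)&(H<125)&(Sa>120)&(W[...,0]>.5)&(W[...,1]>-.03)
    q=W[b];print(n,"bracket",q.mean(0),np.percentile(q,[1,99],axis=0), ray(P,*(np.argwhere(b).mean(0)[::-1]),.054))
E
```

```text
T openIn [ 0.4714 -0.1731]
T openOut [ 0.4012 -0.1687]
T corner [0.4172 0.0941]
T notchA [ 0.4798 -0.0344]
T notchB [ 0.5346 -0.0374]
T notchC [0.5389 0.0157]
T seam1a [ 0.4729 -0.0332]
T seam1b [ 0.4211 -0.0318]
T seam2a [0.543  0.0791]
T seam2b [0.5401 0.0227]
S openIn [ 0.4741 -0.1764]
S openOut [ 0.4038 -0.173 ]
S corner [0.4188 0.0961]
S notchA [ 0.4838 -0.0379]
S notchB [ 0.5347 -0.0428]
S notchC [0.5418 0.013 ]
T orange 139 0.05140432896469693 ((0.5866695046424866, -0.13296373188495636), 0.16975674033164978) [ 0.5679 -0.1622  0.0569]
T blue [336 120  30  27 357] [350.0616 134.9972] [ 0.6753 -0.2681  0.0341] [[ 0.6567 -0.2981  0.0032]
 [ 0.7039 -0.2418  0.0541]]
T blue [316 153  15   2  16] [323.125 153.375] [ 0.6385 -0.2082  0.0061] [[ 0.6362 -0.2236  0.0035]
 [ 0.6403 -0.1923  0.0108]]
T blue [325 170   8   7  44] [328.5227 172.8409] [ 0.5829 -0.207   0.0669] [[ 0.576  -0.2152  0.0608]
 [ 0.5894 -0.1994  0.0701]]
T bracket [0.686  0.0416 0.0474] [[ 0.6611 -0.0151  0.0049]
 [ 0.6977  0.0866  0.0589]] [0.6846 0.0413 0.054 ]
S orange 107 0.04834863395768629 ((0.5549672245979309, -0.19814395904541016), 0.15478204190731049) [ 0.465  -0.1525  0.0504]
S blue [266 264   9   7  52] [270.1731 267.1538] [ 0.5854 -0.2113  0.0671] [[ 0.5786 -0.2178  0.0657]
 [ 0.5917 -0.2045  0.0687]]
S blue [324 283  28  47 372] [334.328  300.4812] [ 0.6783 -0.2748  0.0428] [[ 0.6586 -0.2994  0.0055]
 [ 0.7069 -0.2478  0.0525]]
S bracket [0.6911 0.0388 0.0546] [[0.6838 0.0081 0.0528]
 [0.6986 0.0703 0.0568]] [0.6914 0.0393 0.054 ]
```

```bash
cat >> h.py <<'E'
def rows(s,goal_p,goal_R):
    "shift/turn in the tool frame from state s to goal"
    from scipy.spatial.transform import Rotation as Ro
    R=s["ee_rot"];return R.T@(np.asarray(goal_p)-s["tcp_pos"]), Ro.from_matrix(R.T@goal_R).as_rotvec()
def down(yaw):
    a=np.radians(yaw);x=np.array([np.cos(a),np.sin(a),0]);y=np.array([0,0,-1.]);return np.stack([x,y,np.cross(x,y)],1)
E
python3 - <<'E'
from h import *
import cv2
np.set_printoptions(precision=4,suppress=True)
T=load("top");S=load("side")
from station import sense
for n,P in(("T",T),("S",S)):
    hsv=cv2.cvtColor(P["im"],cv2.COLOR_RGB2HSV);H,Sa,V=[hsv[...,i].astype(int) for i in range(3)]
    m=(H<18)&(Sa>170)&(V>120)
    roi=np.zeros_like(m); 
    if n=="T": roi[222:255,280:312]=1
    else: roi[238:276,165:200]=1
    m&=roi
    v,u=np.where(m);print(n,m.sum(),u.min(),u.max(),v.min(),v.max(), V[m].min(),V[m].max())
    # bright top face
    for thr in (180,200,215,230):
        mm=m&(V>thr);c,_=cv2.findContours(mm.astype(np.uint8),0,1);c=max(c,key=cv2.contourArea)
        if len(c)>5:
            e=cv2.fitEllipse(cv2.convexHull(c));print(thr,e,ray(P,*e[0],.048))
    # vial cap
    m=(H>98)&(H<125)&(Sa>110);roi[:]=0
    if n=="T": roi[165:182,320:338]=1
    else: roi[258:285,260:280]=1
    m&=roi;v,u=np.where(m);print(n,"cap",m.sum(),u.min(),u.max(),v.min(),v.max(),u.mean(),v.mean(),ray(P,u.mean(),v.mean(),.066 if n=="T" else .062))
s=sense();print(rows(s,[.584,-.209,.2],down(87)))
E
```

```text
T 329 285 306 228 248 121 190Traceback (most recent call last):
  File "<stdin>", line 16, in <module>
ValueError: max() iterable argument is empty
```

```bash
python3 - <<'E'
from h import *
import cv2
np.set_printoptions(precision=4,suppress=True)
T=load("top");S=load("side")
from station import sense
for n,P in(("T",T),("S",S)):
    hsv=cv2.cvtColor(P["im"],cv2.COLOR_RGB2HSV);H,Sa,V=[hsv[...,i].astype(int) for i in range(3)]
    m=(H<18)&(Sa>150)&(V>60)
    roi=np.zeros_like(m); 
    if n=="T": roi[222:255,280:312]=1
    else: roi[238:276,165:200]=1
    m&=roi
    for thr in (60,100,130,140,150,160,180,200,215,230):
        mm=m&(V>thr);c,_=cv2.findContours(mm.astype(np.uint8),0,1)
        if not c: continue
        c=max(c,key=cv2.contourArea)
        if len(c)>15:
            e=cv2.fitEllipse(cv2.convexHull(c));print(n,thr,e,ray(P,*e[0],.048))
    m=(H>98)&(H<125)&(Sa>110);roi[:]=0
    if n=="T": roi[165:182,320:338]=1
    else: roi[258:285,260:280]=1
    m&=roi;v,u=np.where(m);print(n,"cap",m.sum(),u.min(),u.max(),v.min(),v.max(),u.mean(),v.mean(),ray(P,u.mean(),v.mean(),.066 if n=="T" else .061))
s=sense();print(rows(s,[.584,-.209,.2],down(87)))
E
```

```text
T 60 ((295.2861022949219, 238.5731964111328), (21.307764053344727, 21.75544548034668), 43.917198181152344) [ 0.4383 -0.1288  0.048 ]
T 100 ((295.4833068847656, 238.45327758789062), (21.06037139892578, 21.334840774536133), 149.36123657226562) [ 0.4386 -0.1293  0.048 ]
T 130 ((295.5564880371094, 238.3600311279297), (20.72088050842285, 21.267459869384766), 124.3549575805664) [ 0.4388 -0.1294  0.048 ]
T 140 ((295.6217346191406, 238.36875915527344), (20.574575424194336, 21.204042434692383), 128.00091552734375) [ 0.4388 -0.1296  0.048 ]
T 150 ((295.623779296875, 238.3526153564453), (20.56976890563965, 21.150846481323242), 134.63609313964844) [ 0.4388 -0.1296  0.048 ]
T 160 ((295.6397399902344, 238.43141174316406), (20.436622619628906, 20.669361114501953), 177.99008178710938) [ 0.4386 -0.1296  0.048 ]
T cap 45 325 332 170 176 328.6 172.82222222222222 [ 0.5831 -0.2073  0.066 ]
S 60 ((181.48995971679688, 257.09466552734375), (28.702404022216797, 31.875041961669922), 4.165215969085693) [ 0.4409 -0.1473  0.048 ]
S 100 ((181.48995971679688, 257.09466552734375), (28.702404022216797, 31.8750419616
[... 590 characters left out ...]
48 ]
S 180 ((181.32620239257812, 256.75433349609375), (28.098758697509766, 31.490427017211914), 8.513411521911621) [ 0.4406 -0.1465  0.048 ]
S 200 ((180.8480682373047, 251.3726043701172), (19.02260971069336, 26.721263885498047), 79.5611343383789) [ 0.4403 -0.133   0.048 ]
S 215 ((180.84194946289062, 251.2332000732422), (18.738515853881836, 26.6151180267334), 79.54857635498047) [ 0.4403 -0.1326  0.048 ]
S 230 ((180.92198181152344, 251.08676147460938), (18.534910202026367, 26.33852195739746), 80.9080810546875) [ 0.4405 -0.1323  0.048 ]
S cap 58 266 274 264 272 270.2586206896552 267.44827586206895 [ 0.5869 -0.2064  0.061 ]
(array([-0.6199,  0.0228,  0.6008]), array([-0.0014,  1.2412, -0.0011]))
```

>>> move_arm --increments "-1 -0.04 0 0.04 0 0.13 0;-1 -0.07 0 0.07 0 0.26 0;-1 -0.105 0 0.105 0 0.39 0;-1 -0.14 0 0.14 0 0.52 0;-1 -0.175 0 0.17 0 0.65 0;-1 -0.21 0 0.205 0 0.78 0;-1 -0.245 0 0.24 0 0.91 0;-1 -0.28 0 0.275 0 1.04 0"

```text
time_s: 0.95
tcp_pos: [0.3904, 0.2185, 0.2226]
ee_rot: [[-0.144, 0.0, -0.99], [0.99, 0.0, -0.144], [0.0, -1.0, -0.0]]
wrist_force: [1.1, -0.5, -0.6]
gripper_width: 0.996
```

```bash
cat > to.py <<'E'
import sys
from h import *
from station import sense
np.set_printoptions(precision=4,suppress=True)
s=sense();x,y,z,yaw=map(float,sys.argv[1:5])
print(s["time_s"],s["tcp_pos"],np.degrees(np.arctan2(s["ee_rot"][1,0],s["ee_rot"][0,0])),s["gripper_width"],s["wrist_force"],s["joints"]);print(*rows(s,[x,y,z],down(yaw)))
E
python3 to.py .584 -.209 .16 87
```

```text
0.95 [0.3904 0.2185 0.2226] 98.27009643308546 0.9957464384677066 [ 1.0797 -0.5249 -0.5856] [ 50.1622   4.4309 -23.0665  -0.0008 -62.49   -41.8918]
[-0.4509  0.0625 -0.1301] [0.0001 0.1967 0.0002]
```

>>> move_arm --increments "-1 -0.045 0.005 -0.015 0 0.1 0;-1 -0.09 0.01 -0.03 0 0.197 0;-1 -0.135 0.015 -0.045 0 0.197 0;-1 -0.18 0.02 -0.06 0 0.197 0;-1 -0.225 0.025 -0.075 0 0.197 0;-1 -0.27 0.03 -0.09 0 0.197 0;-1 -0.315 0.035 -0.105 0 0.197 0;-1 -0.36 0.04 -0.12 0 0.197 0"

```text
time_s: 1.75
tcp_pos: [0.5628, -0.1197, 0.1821]
ee_rot: [[0.048, -0.0, -0.999], [0.999, 0.0, 0.048], [0.0, -1.0, 0.0]]
wrist_force: [0.2, 1.3, -0.4]
gripper_width: 1.003
```

```bash
python3 to.py .584 -.209 .16 87; cat > cap.py <<'E'
import sys,cv2,numpy as np
from station import *
n,i=sys.argv[1:3]
p=camera_params(n);im,d=capture(n)
np.savez(f"{n}{i}.npz",im=im,d=d,**p);cv2.imwrite(f"pics/{n}{i}.png",im[:,:,::-1])
E
python3 cap.py wrist 1
```

```text
1.75 [ 0.5628 -0.1197  0.1821] 87.24204654731759 1.0029213163396595 [ 0.2226  1.2939 -0.4048] [  4.1158  19.0874 -10.1284  -0.0075 -60.805   -6.8701]
[-0.0882  0.0221 -0.0255] [-0.0004  0.0042  0.0001]
```

View pics/wrist1.png

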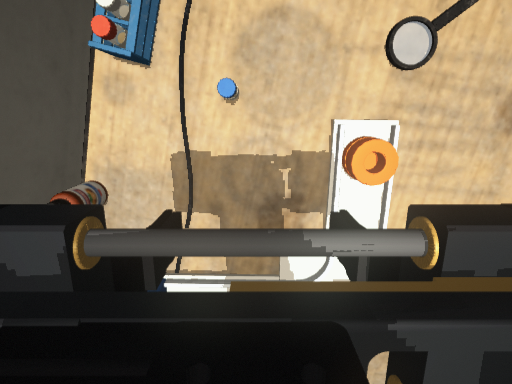

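```bash
cat > meas.py <<'E'
import sys,cv2
from h import *
np.set_printoptions(precision=4,suppress=True)
P=load("wrist",sys.argv[1])
hsv=cv2.cvtColor(P["im"],cv2.COLOR_RGB2HSV);H,Sa,V=[hsv[...,i].astype(int) for i in range(3)]
def comps(m,lab,z,vmin=0):
    k,l,st,ce=cv2.connectedComponentsWithStats(m.astype(np.uint8))
    for i in range(1,k):
        if st[i,4]>60:
            c,_=cv2.findContours((l==i).astype(np.uint8),0,1);c=max(c,key=cv2.contourArea)
            e=cv2.fitEllipse(cv2.convexHull(c));print(lab,st[i],e,ray(P,*e[0],z))
m=(H<18)&(Sa>150)
for t in (80,150,200,230): comps(m&(V>t),f"orange{t}",.048)
m=(H>98)&(H<125)&(Sa>110)
for t in (80,150,170,200): comps(m&(V>t),f"blue{t}",.066)
E
python3 meas.py 1
python3 - <<'E'
import cv2
im=cv2.imread("pics/wrist1.png")[50:205,200:420]
cv2.imwrite("pics/w1z.png",cv2.resize(im,None,fx=3.6,fy=3.6,interpolation=cv2.INTER_CUBIC))
E
```

```text
orange80 [ 91  15  21  22 345] ((100.64655303955078, 25.56966781616211), (19.253597259521484, 22.538591384887695), 142.88673400878906) [ 0.6975 -0.2706  0.048 ]
orange80 [ 342  137   57   48 1807] ((370.1785583496094, 160.24986267089844), (47.667388916015625, 56.655967712402344), 97.55032348632812) [ 0.445  -0.1336  0.048 ]
orange80 [ 50 193  29  12 165] ((63.60237503051758, 199.3420867919922), (12.174890518188477, 27.932941436767578), 94.82504272460938) [ 0.7657 -0.1076  0.048 ]
orange150 [ 91  15  20  22 322] ((100.10191345214844, 25.36054229736328), (18.608840942382812, 21.73778533935547), 152.87594604492188) [ 0.698  -0.2708  0.048 ]
orange150 [ 344  137   55   48 1365] ((371.1298522949219, 160.33145141601562), (47.512542724609375, 54.38374710083008), 97.67473602294922) [ 0.4441 -0.1334  0.048 ]
orange200 [ 91  15  19  21 301] ((99.9416275024414, 25.114566802978516), (17.805561065673828, 20.82275390625), 156.0404510498047) [ 0.6981 -0.271   0.048 ]
orange200 [ 351  139   48   46 1227] ((374.4339294433594, 161.77671813964844), (44.24482727050781, 48.642391204833984), 51.6212882995
[... 1374 characters left out ...]
0957, 13.3805570602417), 165.6280975341797) [ 0.6885 -0.2768  0.066 ]
blue150 [218  78  18  19 262] ((225.95767211914062, 87.18832397460938), (17.771610260009766, 18.6720027923584), 176.0678253173828) [ 0.5851 -0.2098  0.066 ]
blue170 [ 89   0  52  56 637] ((127.79025268554688, 27.289764404296875), (51.7578239440918, 80.15213012695312), 74.81904602050781) [ 0.666  -0.2629  0.066 ]
blue170 [218  78  17  19 253] ((225.74295043945312, 87.27954864501953), (17.14935874938965, 18.692779541015625), 167.31210327148438) [ 0.5853 -0.2098  0.066 ]
blue200 [218  78  17  19 242] ((225.94996643066406, 87.13335418701172), (16.73412322998047, 17.79932403564453), 174.32688903808594) [ 0.5851 -0.2099  0.066 ]
```

View pics/w1z.png

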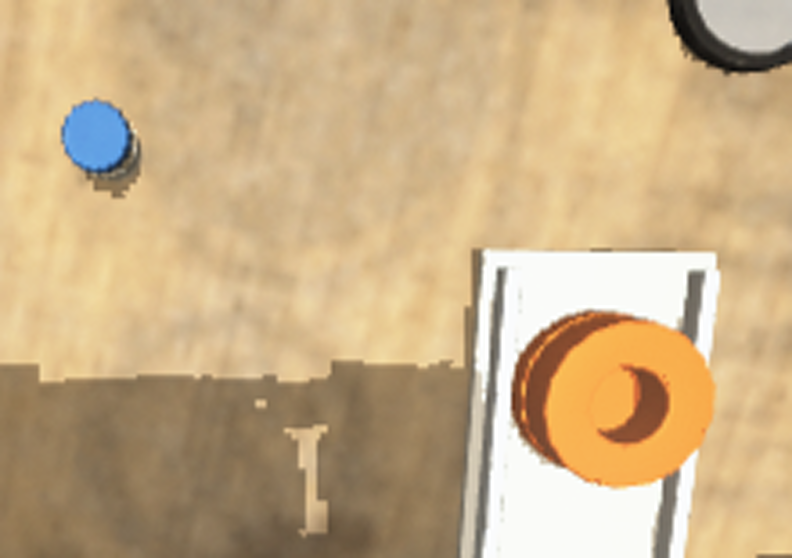

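```bash
python3 to.py .585 -.2097 .028 87
```

```text
1.8 [ 0.5651 -0.1248  0.1807] 86.99157406879772 1.0002463229291252 [ 5.282  -2.9354  1.3299] [  3.652   19.4595  -9.8487   0.1488 -60.7357  -6.7333]
[-0.0834  0.1528 -0.0244] [-0.0005 -0.0001 -0.0023]
```

>>> move_arm --increments "-1 -0.04 0.0 -0.012 0 0 0;-1 -0.08 0 -0.024 0 0 0;-1 -0.083 0.03 -0.024 0 0 0;-1 -0.083 0.06 -0.024 0 0 0;-1 -0.083 0.08 -0.024 0 0 0;-1 -0.083 0.09 -0.024 0 0 0;-1 -0.083 0.09 -0.024 0 0 0;-1 -0.083 0.09 -0.024 0 0 0"

```text
time_s: 2.6
tcp_pos: [0.5831, -0.2018, 0.0934]
ee_rot: [[0.047, 0.001, -0.999], [0.999, -0.001, 0.047], [-0.001, -1.0, -0.001]]
wrist_force: [0.2, 0.4, 0.8]
gripper_width: 1.002
```

```bash
python3 cap.py wrist 2;python3 to.py .585 -.2097 .028 87; python3 meas.py 2|grep -v orange
```

```text
2.65 [ 0.5833 -0.2018  0.0939] 87.28637587606991 1.0017279735729347 [-0.1681 -0.1835  0.3064] [ -4.0645  27.7789 -10.2889   0.0308 -51.79     1.3318]
[-0.0078  0.0659 -0.0019] [ 0.0025  0.005  -0.0005]
blue80 [  68    0   84  157 4913] ((109.82919311523438, 78.3023452758789), (80.6595458984375, 192.74095153808594), 11.009048461914062) [ 0.6679 -0.2929  0.066 ]
blue80 [ 132    0   31  147 1298] ((147.98655700683594, 64.35382080078125), (10.527012825012207, 213.4059295654297), 8.810298919677734) [ 0.6435 -0.2997  0.066 ]
blue80 [ 142    0   32  145 1217] ((158.1227569580078, 65.80672454833984), (10.916017532348633, 192.99392700195312), 9.30052661895752) [ 0.6375 -0.2986  0.066 ]
blue80 [240 190  25  24 444] ((251.8433074951172, 201.49298095703125), (23.083053588867188, 24.198781967163086), 93.6807861328125) [ 0.5852 -0.2103  0.066 ]
blue150 [  77    0   74  149 3283] ((112.83667755126953, 70.31509399414062), (69.81741333007812, 193.36386108398438), 7.999128818511963) [ 0.6653 -0.2974  0.066 ]
blue150 [ 69 137  56  20 320] ((90.29183959960938, 145.19683837890625), (6.160578727722168, 12
[... 630 characters left out ...]
, 32.302581787109375), 5.536750316619873) [ 0.6877 -0.2773  0.066 ]
blue170 [ 90 105  32  11 149] ((106.35057830810547, 109.43572998046875), (9.417125701904297, 31.636247634887695), 103.81385040283203) [ 0.6732 -0.2747  0.066 ]
blue170 [ 69 138  56  19 306] ((98.56965637207031, 147.2974853515625), (6.1244354248046875, 89.9156265258789), 103.79444122314453) [ 0.6822 -0.2515  0.066 ]
blue200 [110  46  32  97 741] ((122.58541870117188, 94.11048889160156), (31.99067497253418, 109.58001708984375), 9.4485445022583) [ 0.6616 -0.2834  0.066 ]
blue200 [ 82 143  43  13 147] ((103.70805358886719, 148.97752380371094), (6.3411383628845215, 48.82194137573242), 102.14321899414062) [ 0.6791 -0.2502  0.066 ]
```

View pics/wrist2.png

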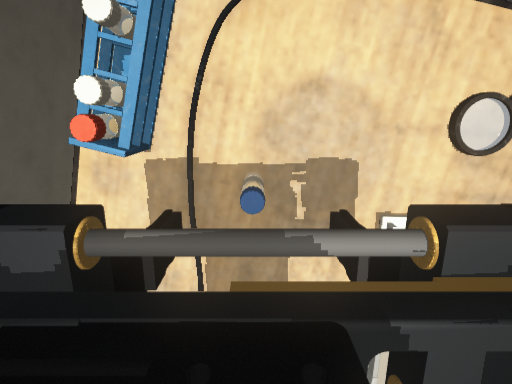

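>>> move_arm --increments "-1 -0.008 0.01 -0.002 0 0 0;-1 -0.008 0.03 -0.002 0 0 0;-1 -0.008 0.05 -0.002 0 0 0;-1 -0.008 0.062 -0.002 0 0 0;-1 -0.008 0.066 -0.002 0 0 0;-1 -0.008 0.066 -0.002 0 0 0;0.5 -0.008 0.066 -0.002 0 0 0;1 -0.008 0.066 -0.002 0 0 0"

```text
time_s: 3.45
tcp_pos: [0.5847, -0.21, 0.0276]
ee_rot: [[0.048, 0.002, -0.999], [0.999, -0.0, 0.048], [-0.0, -1.0, -0.002]]
wrist_force: [0.0, -0.1, 0.4]
gripper_width: 0.893
```

>>> move_arm --increments "1 0 0 0 0 0 0;1 0 0 0 0 0 0;1 0 0 0 0 0 0;1 0 0 0 0 0 0;1 0 0 0 0 0 0;1 0 0 0 0 0 0"

```text
time_s: 4.05
tcp_pos: [0.5839, -0.2099, 0.0265]
ee_rot: [[0.048, -0.0, -0.999], [0.999, 0.0, 0.048], [-0.0, -1.0, 0.0]]
wrist_force: [0.0, 0.8, 0.4]
gripper_width: 0.356
```

```bash
python3 to.py .4405 -.1318 .12 87
```

```text
4.05 [ 0.5839 -0.2099  0.0265] 87.25039971611537 0.35576376800547804 [0.0406 0.8303 0.3768] [ -4.8452  32.7694 -13.0762   0.0008 -44.1609   2.095 ]
[ 0.0711 -0.0935  0.147 ] [-0.0001  0.0044 -0.    ]
```

>>> move_arm --increments "1 0 0 0 0 0 0;1 0 0 0 0 0 0;1 0 0 0 0 0 0;1 0 0 0 0 0 0;1 0 0 0 0 0 0;1 0 0 0 0 0 0"

```text
time_s: 4.65
tcp_pos: [0.5839, -0.2099, 0.0265]
ee_rot: [[0.048, -0.0, -0.999], [0.999, -0.0, 0.048], [-0.0, -1.0, 0.0]]
wrist_force: [0.5, -0.1, 0.6]
gripper_width: 0.191
```

>>> move_arm --increments "1 0 -0.02 0 0 0 0;1 0 -0.06 0 0 0 0;1 0.01 -0.092 0.02 0 0 0;1 0.03 -0.092 0.06 0 0 0;1 0.05 -0.092 0.1 0 0 0;1 0.065 -0.092 0.135 0 0 0;1 0.071 -0.092 0.147 0 0 0;1 0.071 -0.092 0.147 0 0 0"

```text
time_s: 5.45
tcp_pos: [0.4393, -0.1314, 0.1191]
ee_rot: [[0.047, 0.001, -0.999], [0.999, 0.0, 0.047], [0.0, -1.0, -0.001]]
wrist_force: [1.3, -0.6, 0.3]
gripper_width: 0.188
```

>>> move_arm --increments "1 0 0 0 0 0 0;1 0 0 0 0 0 0"

```text
time_s: 5.65
tcp_pos: [0.4421, -0.1322, 0.1187]
ee_rot: [[0.048, 0.001, -0.999], [0.999, -0.0, 0.048], [-0.0, -1.0, -0.001]]
wrist_force: [-0.5, -0.3, -0.6]
gripper_width: 0.187
```

```bash
python3 to.py .4405 -.1318 .075 87; python3 cap.py wrist 3; python3 cap.py side 3;python3 cap.py top 3; python3 meas.py 3
python3 - <<'E'
import cv2
a=cv2.imread("pics/side3.png")[165:305,150:310];b=cv2.imread("pics/top3.png")[190:290,250:350]
cv2.imwrite("pics/s3z.png",cv2.resize(a,None,fx=4.2,fy=4.2,interpolation=cv2.INTER_CUBIC))
E
```

```text
5.65 [ 0.4421 -0.1322  0.1187] 87.2395203255226 0.1871389551525967 [-0.5231 -0.2991 -0.5514] [  3.6267  12.5897 -30.2517   0.0242 -47.0918  -6.4036]
[0.0003 0.0437 0.0016] [ 0.0012  0.0042 -0.0002]
orange80 [ 229  163   58   58 2246] ((257.71478271484375, 193.1334686279297), (57.56233215332031, 61.066627502441406), 1.6862692832946777) [ 0.4403 -0.1344  0.048 ]
orange150 [ 229  163   58   58 2016] ((257.72698974609375, 193.21267700195312), (57.717323303222656, 60.6568717956543), 2.566532611846924) [ 0.4402 -0.1344  0.048 ]
orange200 [ 230  169   57   51 1796] ((257.8080749511719, 195.21253967285156), (53.514041900634766, 57.63283920288086), 88.78036499023438) [ 0.4403 -0.1326  0.048 ]
orange230 [ 230  169   56   49 1629] ((257.3756408691406, 194.79164123535156), (51.32047653198242, 55.88081359863281), 81.6724853515625) [ 0.4406 -0.133   0.048 ]
blue80 [238 257  36  21 608] ((255.3068084716797, 261.2789306640625), (31.42752456665039, 35.58242416381836), 95.67828369140625) [ 0.4447 -0.0826  0.066 ]
```

View pics/wrist3.png

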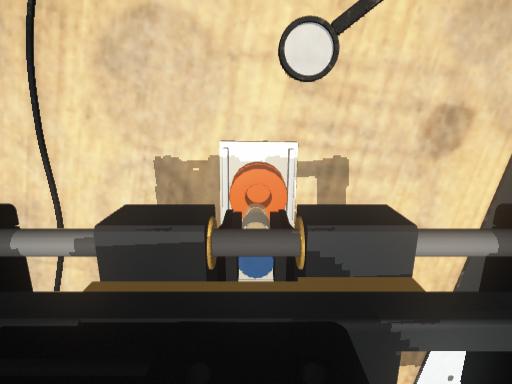

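View pics/s3z.png

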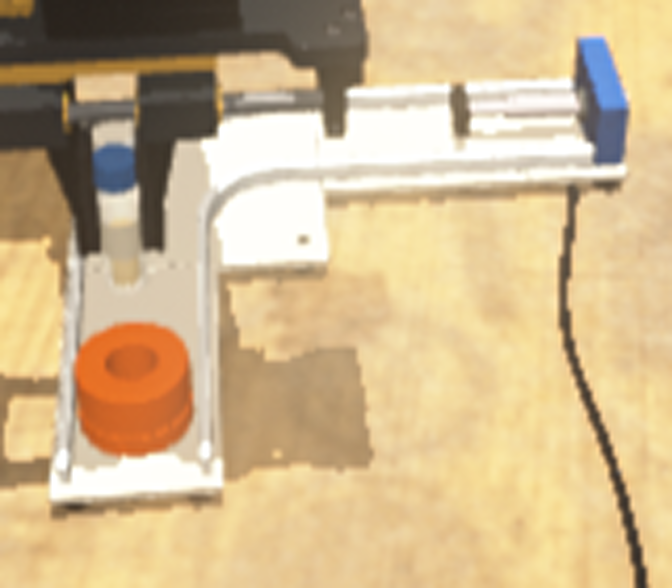

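```bash
python3 - <<'E'
from h import *
import cv2
from station import sense
P=load("wrist",3)
def proj(P,X):
    c=P["orientation"].T@(np.asarray(X)-P["xyz"]);return P["fx"]*c[0]/c[2]+P["cx"],P["fy"]*c[1]/c[2]+P["cy"]
s=sense();t=s["tcp_pos"];print(t)
for dz in (-.0265,0,.0395): 
    for n in("wrist","side","top"): print(dz,n,proj(load(n,3),t+[0,0,dz]))
# lane edges: white plate at z .014 in wrist
for uv in ((220,141),(299,141)): print(ray(P,*uv,.014))
im=P["im"][130:300,190:330,::-1];cv2.imwrite("pics/w3z.png",cv2.resize(im,None,fx=4.5,fy=3.5,interpolation=cv2.INTER_CUBIC))
im=load("side",3)["im"][175:285,155:215,::-1];cv2.imwrite("pics/s3zz.png",cv2.resize(im,None,fx=5.4,fy=5.4,interpolation=cv2.INTER_CUBIC))
E
```

```text
[ 0.44127303 -0.1322211   0.11825611]
-0.0265 wrist (np.float64(256.7843661356312), np.float64(213.38841868660006))
-0.0265 side (np.float64(179.4704067227285), np.float64(232.7403360162524))
-0.0265 top (np.float64(299.116125375787), np.float64(237.45487271244477))
0 wrist (np.float64(256.93771524325933), np.float64(228.2548159306531))
0 side (np.float64(178.24803453617218), np.float64(221.01268251533557))
0 top (np.float64(300.665582628978), np.float64(237.61068006439686))
0.0395 wrist (np.float64(257.2746654923947), np.float64(260.92038753135773))
0.0395 side (np.float64(176.3204373762456), np.float64(202.51897672785606))
0.0395 top (np.float64(303.1526808480076), np.float64(237.86077291901012))
[ 0.47222737 -0.17552623  0.014     ]
[ 0.40092394 -0.17205876  0.014     ]
```

View pics/w3z.png

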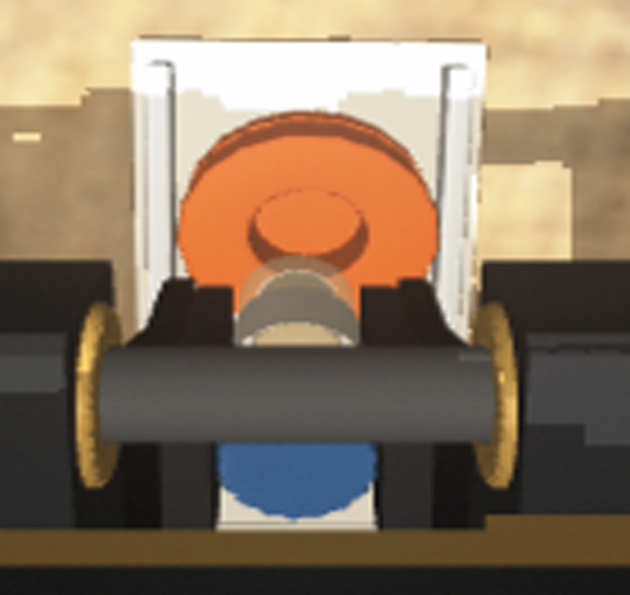

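View pics/s3zz.png

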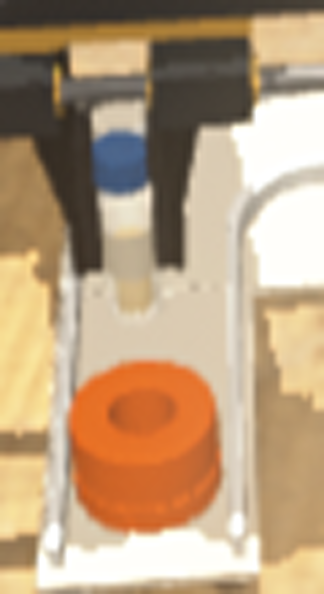

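>>> move_arm --increments "1 0 0.01 0.0016 0 0 0;1 0 0.025 0.0016 0 0 0;1 0 0.036 0.0016 0 0 0;1 0 0.040 0.0016 0 0 0;1 0 0.044 0.0016 0 0 0;1 0 0.047 0.0016 0 0 0;1 0 0.050 0.0016 0 0 0;1 0 0.050 0.0016 0 0 0"

```text
time_s: 6.6
tcp_pos: [0.4388, -0.1318, 0.0684]
ee_rot: [[0.048, -0.0, -0.999], [0.999, 0.0, 0.048], [-0.0, -1.0, 0.0]]
wrist_force: [0.5, -1.4, -1.0]
gripper_width: 0.185
```

```bash
python3 to.py .4397 -.1322 .0525 87; python3 cap.py side 4; python3 cap.py wrist 4
python3 - <<'E'
from h import *
import cv2
a=load("side",4)["im"][175:285,155:215,::-1];b=load("wrist",4)["im"][130:300,190:330,::-1]
cv2.imwrite("pics/s4z.png",np.hstack([cv2.resize(a,(315,578),interpolation=cv2.INTER_CUBIC),cv2.resize(b,(476,578),interpolation=cv2.INTER_CUBIC)]))
E
```

```text
6.6 [ 0.4388 -0.1318  0.0684] 87.25288844861342 0.18497784080163868 [ 0.4879 -1.4281 -0.9619] [  3.6939  16.7361 -34.023   -0.0017 -39.2519  -6.4397]
[-0.0004  0.0159 -0.0009] [-0.0002  0.0044 -0.    ]
```

View pics/s4z.png

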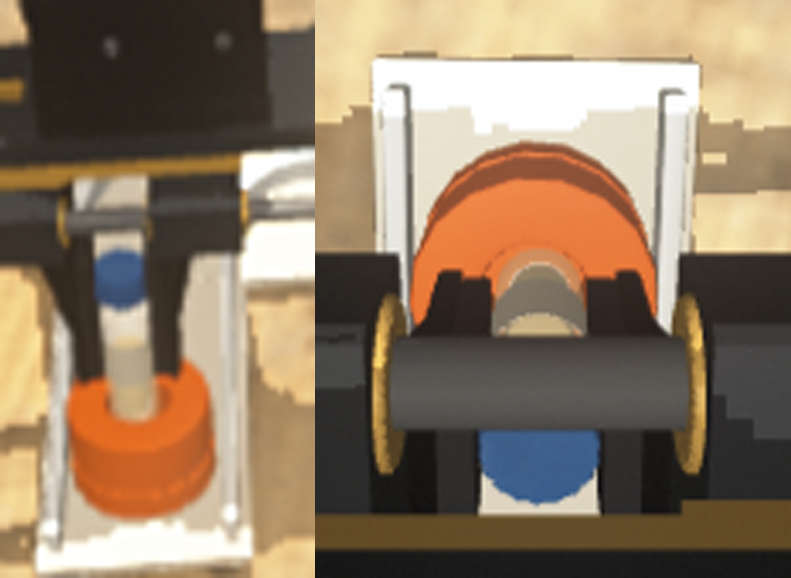

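>>> move_arm --increments "1 0 0.003 -0.0005 0 0 0;1 0 0.006 -0.0005 0 0 0;1 0 0.009 -0.0005 0 0 0;1 0 0.011 -0.0005 0 0 0;1 0 0.013 -0.0005 0 0 0;1 0 0.014 -0.0005 0 0 0;1 0 0.0145 -0.0005 0 0 0"

```text
time_s: 7.4
tcp_pos: [0.4394, -0.1319, 0.0539]
ee_rot: [[0.048, -0.0, -0.999], [0.999, -0.0, 0.048], [-0.0, -1.0, 0.0]]
wrist_force: [0.8, 0.2, 0.7]
gripper_width: 0.193
```

```bash
python3 to.py .4397 -.1322 .0525 87; python3 cap.py side 5; python3 cap.py wrist 5
python3 - <<'E'
from h import *
import cv2
a=load("side",5)["im"][175:285,155:215,::-1];b=load("wrist",5)["im"][130:300,190:330,::-1]
cv2.imwrite("pics/s5z.png",np.hstack([cv2.resize(a,(315,578),interpolation=cv2.INTER_CUBIC),cv2.resize(b,(476,578),interpolation=cv2.INTER_CUBIC)]))
E
```

```text
7.4 [ 0.4394 -0.1319  0.0539] 87.24621212905714 0.19251415508429387 [0.7686 0.2342 0.6576] [  3.6807  18.1839 -34.8288  -0.0005 -37.001   -6.4341]
[-0.0003  0.0014 -0.0004] [-0.0002  0.0043 -0.    ]
```

View pics/s5z.png

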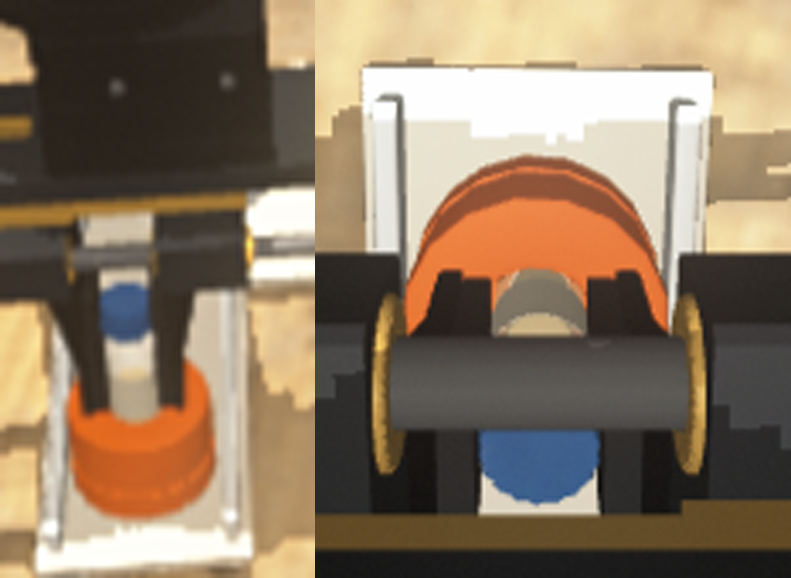

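>>> move_arm --increments "1 0 0.0007 0 0 0 0;1 0 0.0012 0 0 0 0;1 0 0.0012 0 0 0 0;0.5 0 0.0012 0 0 0 0;0.3 0 0.0012 0 0 0 0;0.1 0 0.0012 0 0 0 0;0 0 0.0012 0 0 0 0;0 0 0.0012 0 0 0 0"

```text
time_s: 8.3
tcp_pos: [0.4394, -0.1319, 0.0529]
ee_rot: [[0.048, 0.0, -0.999], [0.999, -0.0, 0.048], [0.0, -1.0, -0.0]]
wrist_force: [0.2, -0.5, 0.6]
gripper_width: 0.474
```

>>> move_arm --increments "0 0 0 0 0 0 0;0 0 -0.005 0 0 0 0;0 0 -0.02 0 0 0 0;0 0 -0.04 0 0 0 0;0 0 -0.06 0 0 0 0;0 0 -0.08 0 0 0 0;0 0 -0.08 0 0 0 0"

```text
time_s: 9.0
tcp_pos: [0.4415, -0.1319, 0.1358]
ee_rot: [[0.047, 0.007, -0.999], [0.999, -0.0, 0.047], [0.0, -1.0, -0.007]]
wrist_force: [0.0, 0.3, -0.8]
gripper_width: 0.506
```

```bash
python3 to.py .4397 -.185 .14 87; python3 cap.py side 6; python3 cap.py wrist 6
python3 - <<'E'
from h import *
import cv2
a=load("side",6)["im"][175:285,155:215,::-1];b=load("wrist",6)["im"][130:300,190:330,::-1]
cv2.imwrite("pics/s6z.png",np.hstack([cv2.resize(a,(315,578),interpolation=cv2.INTER_CUBIC),cv2.resize(b,(476,578),interpolation=cv2.INTER_CUBIC)]))
E
```

```text
9.0 [ 0.4415 -0.1319  0.1358] 87.28866666160809 0.5060702674331916 [ 0.025   0.318  -0.7753] [  3.683   11.0518 -29.2617   0.0569 -49.3008  -6.4313]
[-0.0531 -0.0042 -0.0008] [0.0068 0.005  0.    ]
```

View pics/s6z.png

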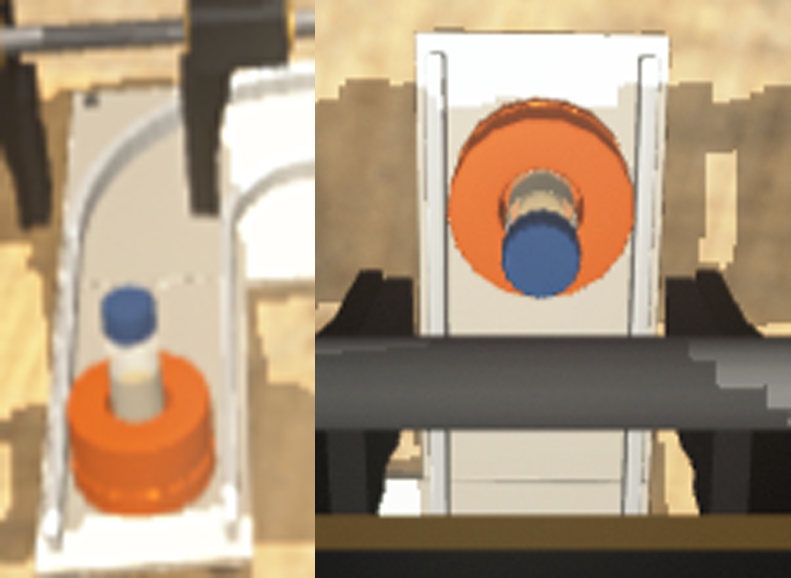

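```bash
python3 - <<'E'
from h import *
np.set_printoptions(precision=4,suppress=True)
T=load("top");S=load("side")
zt=lambda a,b,z:ray(T,(a+.5)/5-.5+190,(b+.5)/5-.5+115,z)[:2]+[.0012,-.0016]
zs=lambda a,b,z:ray(S,(a+.5)/5-.5+150,(b+.5)/5-.5+165,z)[:2]-[.0012,-.0016]
A=np.array([[-55,-140],[-125,-140],[-125,125],[-90,20],[-20,90]])/1e3
B=np.array([[.4725,-.175],[.4017,-.1715],[.418,.0951],[.4482,-.0341],[.5427,.0493]])
a=A-A.mean(0);b=B-B.mean(0)
th=np.arctan2((a[:,0]*b[:,1]-a[:,1]*b[:,0]).sum(),(a*b).sum());R=np.array([[np.cos(th),-np.sin(th)],[np.sin(th),np.cos(th)]])
t=B.mean(0)-R@A.mean(0);print(np.degrees(th),t,(A@R.T+t-B)*1e3)
inv=lambda p:R.T@(np.asarray(p)-t)
print("carrier",inv([.440,-.132]))
print("bracket T",inv(zt(137,72,.054)),"front top edge",inv(zt(137,105,.054)))
print("pad face T",inv(zt(131,259,.041)),inv(zt(131,245,.041)), "S pad", inv(zs(545,130,.032)),"S brk",inv(zs(715,90,.054)))
np.savez("track.npz",R=R,t=t,th=th)
E
```

```text
-5.217174295893799 [ 0.5401 -0.0458] [[  0.092   -5.2434]
 [  1.182   -2.3782]
 [  8.9788  -5.076 ]
 [  4.086   16.3764]
 [-14.3388  -3.6788]]
carrier [-0.0918 -0.0949]
bracket T [0.1457 0.0998] front top edge [0.1303 0.0987]
pad face T [0.0608 0.0974] [0.0674 0.0978] S pad [0.0664 0.1027] S brk [0.1402 0.0988]
```

```bash
python3 - <<'E'
from h import *
np.set_printoptions(precision=4,suppress=True)
T=load("top");S=load("side")
zt=lambda a,b,z:ray(T,(a+.5)/5-.5+190,(b+.5)/5-.5+115,z)[:2]+[.0012,-.0016]
zs=lambda a,b,z:ray(S,(a+.5)/5-.5+150,(b+.5)/5-.5+165,z)[:2]-[.0012,-.0016]
A=np.array([[-55,-140],[-125,-140],[-125,125],[-90,0],[0,90]])/1e3
B=np.array([[.4725,-.175],[.4017,-.1715],[.418,.0951],[.4482,-.0341],[.5427,.0493]])
a=A-A.mean(0);b=B-B.mean(0)
th=np.arctan2((a[:,0]*b[:,1]-a[:,1]*b[:,0]).sum(),(a*b).sum());R=np.array([[np.cos(th),-np.sin(th)],[np.sin(th),np.cos(th)]])
t=B.mean(0)-R@A.mean(0);print(np.degrees(th),t,(A@R.T+t-B)*1e3)
inv=lambda p:R.T@(np.asarray(p)-t)
print("carrier",inv([.440,-.132]))
print("bracket T",inv(zt(137,72,.054)),"front top edge",inv(zt(137,105,.054)))
print("pad face T",inv(zt(131,259,.041)),inv(zt(131,245,.041)), "S pad", inv(zs(545,130,.032)),"S brk",inv(zs(715,90,.054)))
for nm,p in (("r",(197,300)),("l",(72,300))): print(nm, inv(zt(*p,.014)))
np.savez("track.npz",R=R,t=t,th=th)
E
```

```text
-3.745402678556155 [ 0.5363 -0.0394] [[-0.2273 -0.5365]
 [ 0.7222  0.5361]
 [ 1.7328 -1.6299]
 [-1.7073  0.5508]
 [-0.5205  1.0795]]
carrier [-0.09   -0.0987]
bracket T [0.1524 0.0898] front top edge [0.137  0.0891]
pad face T [0.0675 0.0896] [0.0741 0.0899] S pad [0.0732 0.0948] S brk [0.1469 0.089 ]
r [0.0532 0.0597]
l [0.051  0.1187]
```

```bash
cat > plan.py <<'E'
import sys,json,os
from h import *
from scipy.spatial.transform import Rotation as Ro
K=np.load("track.npz");TR,Tt,th=K["R"],K["t"],float(K["th"])
def carrier(s):
    "s: arc length, 0 at track y=0 lane 1 -> (pos, heading) in track frame"
    L=.070*np.pi/2
    if s<.02: return np.array([-.09,s]),90.
    if s<.02+L:
        f=(s-.02)/.07; return np.array([-.02-.07*np.cos(f),.02+.07*np.sin(f)]),90-np.degrees(f)
    return np.array([-.02+s-.02-L,.09]),0.
def pose(s,back=.0314,z=.032):
    c,h=carrier(s);a=np.radians(h);p=TR@(c-back*np.array([np.cos(a),np.sin(a)]))+Tt
    return np.array([p[0],p[1],z]),down(h+np.degrees(th))
def rel(p0,R0,p,R): return np.r_[R0.T@(p-p0),Ro.from_matrix(R0.T@R).as_rotvec()]
E
python3 - <<'E'
from plan import *
from station import sense
np.set_printoptions(precision=4,suppress=True)
s=sense();p,R=pose(-.0987,.048,.135);print(s["tcp_pos"],p,rel(s["tcp_pos"],s["ee_rot"],p,R))
E
```

```text
[ 0.4393 -0.1318  0.1331] [ 0.4369 -0.1799  0.135 ] [-0.0482 -0.002   0.      0.0007  0.0171  0.0004]
```

>>> move_arm --increments "0.45 -0.02 0 0 0 0.017 0;0.45 -0.04 0 0 0 0.017 0;0.45 -0.048 0 0 0 0.017 0;0.45 -0.048 0.02 0 0 0.017 0;0.45 -0.048 0.045 0 0 0.017 0;0.45 -0.048 0.07 0 0 0.017 0;0.45 -0.048 0.08 0 0 0.017 0;0.45 -0.048 0.08 0 0 0.017 0"

```text
time_s: 9.9
tcp_pos: [0.4357, -0.1796, 0.0512]
ee_rot: [[0.065, -0.005, -0.998], [0.998, 0.0, 0.065], [0.0, -1.0, 0.005]]
wrist_force: [-0.1, 0.5, -0.2]
gripper_width: 0.279
```

```bash
python3 cap.py side 7;  python3 - <<'E'
from plan import *
from station import sense
import cv2
np.set_printoptions(precision=4,suppress=True)
s=sense();p,R=pose(-.0987,.048,.032);print(s["tcp_pos"],s["gripper_width"],p,rel(s["tcp_pos"],s["ee_rot"],p,R))
a=load("side",7)["im"][165:305,140:250,::-1];cv2.imwrite("pics/s7z.png",cv2.resize(a,None,fx=4,fy=4))
E
```

```text
[ 0.4369 -0.1797  0.0524] 0.2776891041572474 [ 0.4369 -0.1799  0.032 ] [-0.0002  0.0204 -0.0001 -0.0018  0.0007 -0.0002]
```

View pics/s7z.png

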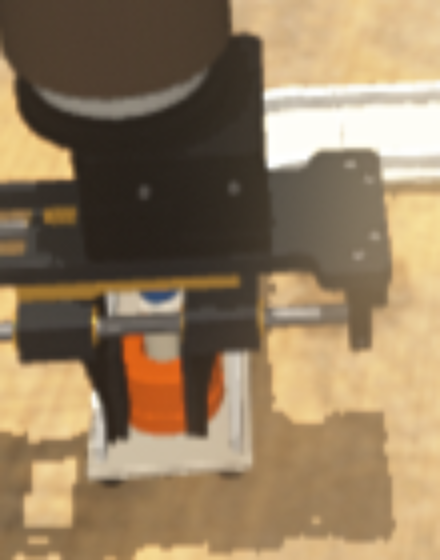

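>>> move_arm --increments "0.45 0 0.01 0 0 0 0;0.45 0 0.018 0 0 0 0;0.45 0 0.0205 0 0 0 0;0.45 0 0.0205 0 0 0 0;0.45 0 0.0205 0 0 0 0"

```text
time_s: 10.45
tcp_pos: [0.4373, -0.1798, 0.0325]
ee_rot: [[0.065, 0.0, -0.998], [0.998, -0.0, 0.065], [-0.0, -1.0, -0.0]]
wrist_force: [-0.8, -0.9, -0.3]
gripper_width: 0.276
```

```bash
 cat > nxt.py <<'E'
# usage: nxt.py init | nxt.py s_end n [ease]   prints rows from the commanded pose; state kept in cmd.npz
import sys
from plan import *
from station import sense
np.set_printoptions(precision=4,suppress=True)
s=sense();print(round(s["time_s"],2),s["tcp_pos"],s["wrist_force"],round(s["gripper_width"],3))
if sys.argv[1]=="init":
    np.savez("cmd.npz",p=s["tcp_pos"],R=s["ee_rot"],s=float(sys.argv[2]))
else:
    C=np.load("cmd.npz");print("cmd-meas",(C["p"]-s["tcp_pos"])*1e3)
    s1=float(sys.argv[1]);n=int(sys.argv[2]);out=[]
    for k in range(1,n+1):
        p,R=pose(float(C["s"])+(s1-float(C["s"]))*k/n)
        v=rel(C["p"],C["R"],p,R);v=np.r_[np.round(v[:3],4),np.round(v[3:],3)];out.append(v)
        if k==n or k%99==0: v0=v
    print(";".join("0.45 %g %g %g %g %g %g"%tuple(v+0.) for v in out))
    R1=C["R"]@Ro.from_rotvec(v0[3:]).as_matrix()
    np.savez("cmd.npz",p=C["p"]+C["R"]@v0[:3],R=R1,s=s1)
E
python3 nxt.py init -.1153
```

```text
10.45 [ 0.4373 -0.1798  0.0325] [-0.7736 -0.8991 -0.3398] 0.276
```

```bash
python3 nxt.py -.0933 8
```

```text
10.45 [ 0.4373 -0.1798  0.0325] [-0.7736 -0.8991 -0.3398] 0.276
cmd-meas [0. 0. 0.]
0.45 0.0026 0.0005 0.0004 0 0.001 0;0.45 0.0054 0.0005 0.0004 0 0.001 0;0.45 0.0081 0.0005 0.0004 0 0.001 0;0.45 0.0109 0.0005 0.0004 0 0.001 0;0.45 0.0136 0.0005 0.0004 0 0.001 0;0.45 0.0164 0.0005 0.0004 0 0.001 0;0.45 0.0191 0.0005 0.0004 0 0.001 0;0.45 0.0219 0.0005 0.0004 0 0.001 0
```

>>> move_arm --increments "0.45 0.0026 0.0005 0.0004 0 0 0;0.45 0.0054 0.0005 0.0004 0 0.001 0;0.45 0.0081 0.0005 0.0004 0 0.001 0;0.45 0.0109 0.0005 0.0004 0 0.001 0;0.45 0.0136 0.0005 0.0004 0 0.001 0;0.45 0.0164 0.0005 0.0004 0 0.001 0;0.45 0.0191 0.0005 0.0004 0 0.001 0;0.45 0.0219 0.0005 0.0004 0 0.001 0"

```text
time_s: 11.25
tcp_pos: [0.4382, -0.1577, 0.0319]
ee_rot: [[0.066, 0.0, -0.998], [0.998, -0.0, 0.066], [-0.0, -1.0, -0.0]]
wrist_force: [0.3, -1.4, -0.0]
gripper_width: 0.274
```

```bash
python3 cap.py side 8; python3 cap.py wrist 8; python3 nxt.py -.0693 8
```

```text
11.35 [ 0.4381 -0.1576  0.0319] [-0.6167  0.7976  0.4981] 0.275
cmd-meas [ 0.1919 -0.322   0.1635]
0.45 0.003 0 0 0 0 0;0.45 0.006 0 0 0 0 0;0.45 0.009 0 0 0 0 0;0.45 0.012 0 0 0 0 0;0.45 0.015 0 0 0 0 0;0.45 0.018 0 0 0 0 0;0.45 0.021 0 0 0 0 0;0.45 0.024 0 0 0 0 0
```

View pics/wrist8.png

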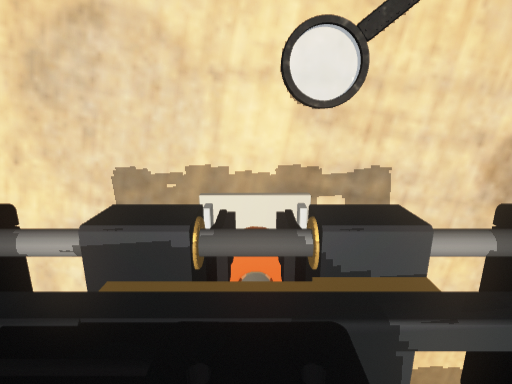

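View pics/side8.png

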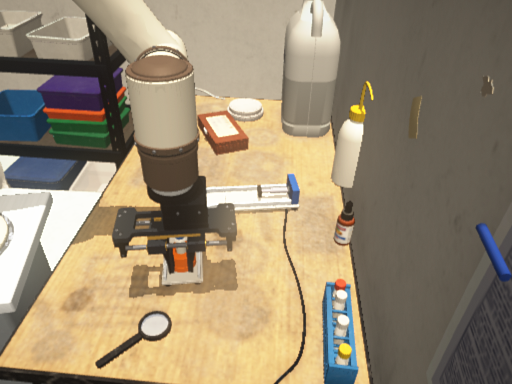

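>>> move_arm --increments "0.45 0.003 0 0 0 0 0;0.45 0.006 0 0 0 0 0;0.45 0.009 0 0 0 0 0;0.45 0.012 0 0 0 0 0;0.45 0.015 0 0 0 0 0;0.45 0.018 0 0 0 0 0;0.45 0.021 0 0 0 0 0;0.45 0.024 0 0 0 0 0"

```text
time_s: 12.15
tcp_pos: [0.4397, -0.1337, 0.0318]
ee_rot: [[0.066, -0.0, -0.998], [0.998, -0.0, 0.066], [-0.0, -1.0, 0.0]]
wrist_force: [-0.1, -1.2, -0.5]
gripper_width: 0.273
```

```bash
python3 cap.py side 9; python3 nxt.py -.0413 8;  python3 - <<'E'
from h import *
import cv2
a=load("side",9)["im"][165:305,140:250,::-1];cv2.imwrite("pics/s9z.png",cv2.resize(a,None,fx=4,fy=4))
E
```

```text
12.2 [ 0.4398 -0.1334  0.0319] [0.9137 0.2908 0.075 ] 0.277
cmd-meas [ 0.1288 -0.5665  0.1649]
0.45 0.0035 0 0 0 0 0;0.45 0.007 0 0 0 0 0;0.45 0.0105 0 0 0 0 0;0.45 0.014 0 0 0 0 0;0.45 0.0175 0 0 0 0 0;0.45 0.021 0 0 0 0 0;0.45 0.0245 0 0 0 0 0;0.45 0.028 0 0 0 0 0
```

View pics/s9z.png

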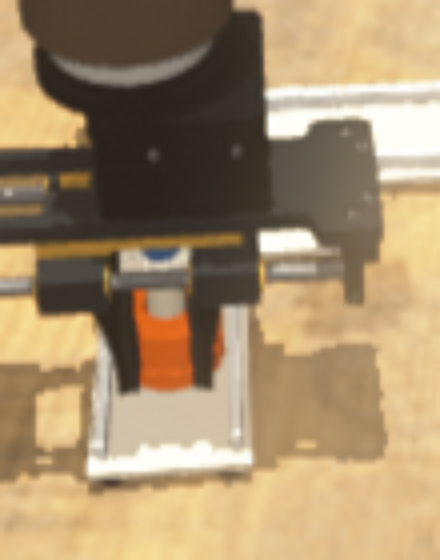

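Carrier is moving with the fingers, vial still standing. Continue.

>>> move_arm --increments "0.45 0.0035 0 0 0 0 0;0.45 0.007 0 0 0 0 0;0.45 0.0105 0 0 0 0 0;0.45 0.014 0 0 0 0 0;0.45 0.0175 0 0 0 0 0;0.45 0.021 0 0 0 0 0;0.45 0.0245 0 0 0 0 0;0.45 0.028 0 0 0 0 0"

```text
time_s: 13.0
tcp_pos: [0.4416, -0.1057, 0.0319]
ee_rot: [[0.066, -0.0, -0.998], [0.998, 0.0, 0.066], [0.0, -1.0, 0.0]]
wrist_force: [0.4, -1.7, -0.2]
gripper_width: 0.275
```

```bash
python3 nxt.py -.0133 8
```

```text
13.0 [ 0.4416 -0.1057  0.0319] [ 0.401  -1.7179 -0.2119] 0.275
cmd-meas [ 0.197  -0.3403  0.1729]
0.45 0.0035 0 0 0 0 0;0.45 0.007 0 0 0 0 0;0.45 0.0105 0 0 0 0 0;0.45 0.014 0 0 0 0 0;0.45 0.0175 0 0 0 0 0;0.45 0.021 0 0 0 0 0;0.45 0.0245 0 0 0 0 0;0.45 0.028 0 0 0 0 0
```

>>> move_arm --increments "0.45 0.0035 0 0 0 0 0;0.45 0.007 0 0 0 0 0;0.45 0.0105 0 0 0 0 0;0.45 0.014 0 0 0 0 0;0.45 0.0175 0 0 0 0 0;0.45 0.021 0 0 0 0 0;0.45 0.0245 0 0 0 0 0;0.45 0.028 0 0 0 0 0"

```text
time_s: 13.8
tcp_pos: [0.4434, -0.0778, 0.0319]
ee_rot: [[0.066, -0.0, -0.998], [0.998, 0.0, 0.066], [-0.0, -1.0, 0.0]]
wrist_force: [-0.0, -0.6, -0.1]
gripper_width: 0.274
```

```bash
python3 nxt.py .0117 8;python3 nxt.py .0337 8
```

```text
13.8 [ 0.4434 -0.0778  0.0319] [-0.0004 -0.6175 -0.0952] 0.274
cmd-meas [ 0.1759 -0.3384  0.1667]
0.45 0.0031 0 0 0 0 0;0.45 0.0062 0 0 0 0 0;0.45 0.0093 0 0 0 0 0;0.45 0.0125 0 0 0 0 0;0.45 0.0156 0 0 0 0 0;0.45 0.0187 0 0 0 0 0;0.45 0.0218 0 0 0 0 0;0.45 0.025 0 0 0 0 0
13.8 [ 0.4434 -0.0778  0.0319] [-0.0004 -0.6175 -0.0952] 0.274
cmd-meas [ 1.821  24.6075  0.1645]
0.45 0.0027 0 0 0 0 0;0.45 0.0055 0 0 0 0 0;0.45 0.0082 0 0 0 0 0;0.45 0.011 0 0.0012 0 0.038 0;0.45 0.0138 0 0.0023 0 0.077 0;0.45 0.0167 0 0.0032 0 0.117 0;0.45 0.0196 0 0.0041 0 0.156 0;0.45 0.0225 0 0.0048 0 0.195 0
```

>>> move_arm --increments "0.45 0.0031 0 0 0 0 0;0.45 0.0062 0 0 0 0 0;0.45 0.0093 0 0 0 0 0;0.45 0.0125 0 0 0 0 0;0.45 0.0156 0 0 0 0 0;0.45 0.0187 0 0 0 0 0;0.45 0.0218 0 0 0 0 0;0.45 0.025 0 0 0 0 0"

```text
time_s: 14.6
tcp_pos: [0.4451, -0.0529, 0.0319]
ee_rot: [[0.066, -0.0, -0.998], [0.998, -0.0, 0.066], [-0.0, -1.0, 0.0]]
wrist_force: [0.6, -0.1, -0.1]
gripper_width: 0.279
```

>>> move_arm --increments "0.45 0.0027 0 0 0 0 0;0.45 0.0055 0 0 0 0 0;0.45 0.0082 0 0 0 0 0;0.45 0.011 0 0.0012 0 0.038 0;0.45 0.0138 0 0.0023 0 0.077 0;0.45 0.0167 0 0.0032 0 0.117 0;0.45 0.0196 0 0.0041 0 0.156 0;0.45 0.0225 0 0.0048 0 0.195 0"

```text
time_s: 15.4
tcp_pos: [0.4416, -0.0302, 0.0318]
ee_rot: [[0.26, -0.0, -0.966], [0.966, -0.0, 0.26], [-0.0, -1.0, 0.0]]
wrist_force: [0.0, -1.5, 0.0]
gripper_width: 0.276
```

```bash
python3 cap.py side 10;python3 cap.py top 10; python3 nxt.py .0537 8;  python3 - <<'E'
from h import *
import cv2
a=load("side",10)["im"][135:275,140:310,::-1];cv2.imwrite("pics/s10z.png",cv2.resize(a,None,fx=4,fy=4))
a=load("top",10)["im"][115:265,190:350,::-1];cv2.imwrite("pics/t10z.png",cv2.resize(a,None,fx=4,fy=4))
E
```

```text
15.5 [ 0.4418 -0.03    0.0319] [-0.2311  0.0672  0.5888] 0.276
cmd-meas [ 0.1544 -0.3826  0.1424]
0.45 0.0025 0 0.0011 0 0.036 0;0.45 0.0051 0 0.0021 0 0.072 0;0.45 0.0076 0 0.003 0 0.107 0;0.45 0.0103 0 0.0038 0 0.143 0;0.45 0.0129 0 0.0045 0 0.179 0;0.45 0.0156 0 0.0051 0 0.215 0;0.45 0.0183 0 0.0056 0 0.25 0;0.45 0.021 0 0.006 0 0.286 0
```

View pics/s10z.png

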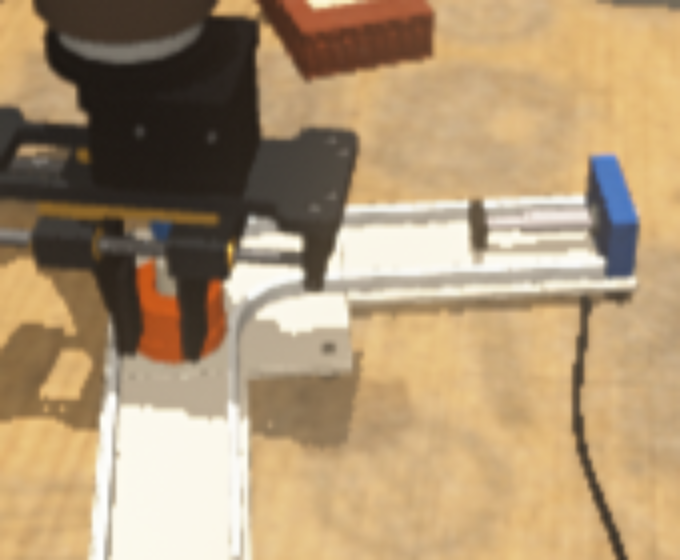

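View pics/t10z.png

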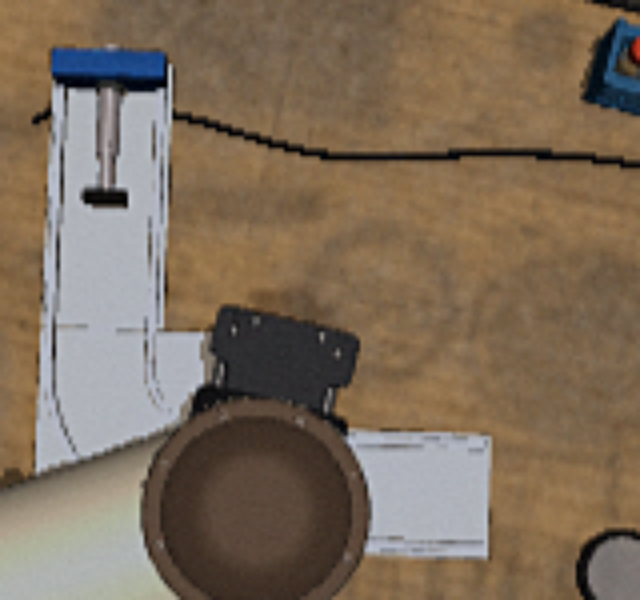

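>>> move_arm --increments "0.45 0.0025 0 0.0011 0 0.036 0;0.45 0.0051 0 0.0021 0 0.072 0;0.45 0.0076 0 0.003 0 0.107 0;0.45 0.0103 0 0.0038 0 0.143 0;0.45 0.0129 0 0.0045 0 0.179 0;0.45 0.0156 0 0.0051 0 0.215 0;0.45 0.0183 0 0.0056 0 0.25 0;0.45 0.021 0 0.006 0 0.286 0"

```text
time_s: 16.3
tcp_pos: [0.4412, -0.0086, 0.0318]
ee_rot: [[0.521, -0.0, -0.854], [0.854, -0.0, 0.521], [-0.0, -1.0, 0.0]]
wrist_force: [-0.4, -0.5, 0.4]
gripper_width: 0.276
```

```bash
python3 nxt.py .0737 8
```

```text
16.3 [ 0.4412 -0.0086  0.0318] [-0.437  -0.518   0.3787] 0.276
cmd-meas [ 0.3595 -0.0203  0.2013]
0.45 0.0025 0 0.0011 0 0.036 0;0.45 0.0051 0 0.0021 0 0.071 0;0.45 0.0076 0 0.003 0 0.107 0;0.45 0.0103 0 0.0038 0 0.143 0;0.45 0.0129 0 0.0045 0 0.179 0;0.45 0.0156 0 0.0051 0 0.214 0;0.45 0.0183 0 0.0056 0 0.25 0;0.45 0.021 0 0.006 0 0.286 0
```

>>> move_arm --increments "0.45 0.0025 0 0.0011 0 0.036 0;0.45 0.0051 0 0.0021 0 0.071 0;0.45 0.0076 0 0.003 0 0.107 0;0.45 0.0103 0 0.0038 0 0.143 0;0.45 0.0129 0 0.0045 0 0.179 0;0.45 0.0156 0 0.0051 0 0.214 0;0.45 0.0183 0 0.0056 0 0.25 0;0.45 0.021 0 0.006 0 0.286 0"

```text
time_s: 17.1
tcp_pos: [0.4469, 0.0125, 0.0318]
ee_rot: [[0.74, -0.001, -0.672], [0.672, -0.0, 0.74], [-0.001, -1.0, 0.0]]
wrist_force: [-0.3, -0.8, 0.1]
gripper_width: 0.269
```

```bash
python3 cap.py side 11; python3 cap.py wrist 11; python3 nxt.py .0937 8;  python3 - <<'E'
from h import *
import cv2
a=load("side",11)["im"][135:275,140:310,::-1];cv2.imwrite("pics/s11z.png",cv2.resize(a,None,fx=4,fy=4))
E
```

```text
17.2 [0.4473 0.0127 0.0318] [-0.1446  0.3291 -0.2329] 0.276
cmd-meas [ 0.0907 -0.1974  0.1957]
0.45 0.0025 0 0.0011 0 0.035 0;0.45 0.005 0 0.0021 0 0.071 0;0.45 0.0076 0 0.003 0 0.107 0;0.45 0.0103 0 0.0038 0 0.143 0;0.45 0.0129 0 0.0045 0 0.178 0;0.45 0.0156 0 0.0051 0 0.214 0;0.45 0.0183 0 0.0056 0 0.25 0;0.45 0.021 0 0.006 0 0.285 0
```

View pics/s11z.png

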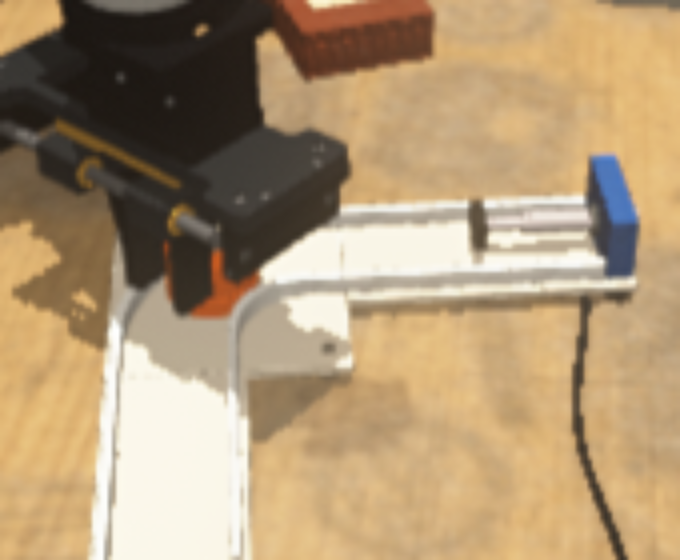

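View pics/wrist11.png

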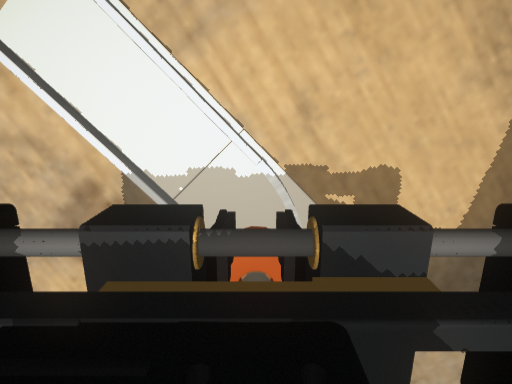

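>>> move_arm --increments "0.45 0.0025 0 0.0011 0 0.035 0;0.45 0.005 0 0.0021 0 0.071 0;0.45 0.0076 0 0.003 0 0.107 0;0.45 0.0103 0 0.0038 0 0.143 0;0.45 0.0129 0 0.0045 0 0.178 0;0.45 0.0156 0 0.0051 0 0.214 0;0.45 0.0183 0 0.0056 0 0.25 0;0.45 0.021 0 0.006 0 0.285 0"

```text
time_s: 18.0
tcp_pos: [0.4584, 0.031, 0.0318]
ee_rot: [[0.899, -0.001, -0.437], [0.437, -0.0, 0.899], [-0.001, -1.0, 0.0]]
wrist_force: [-0.2, 0.1, 0.5]
gripper_width: 0.278
```

```bash
python3 nxt.py .1137 8
```

```text
18.0 [0.4584 0.031  0.0318] [-0.2262  0.0539  0.4788] 0.278
cmd-meas [0.4653 0.0906 0.2579]
0.45 0.0025 0 0.0011 0 0.036 0;0.45 0.005 0 0.0021 0 0.072 0;0.45 0.0076 0 0.003 0 0.108 0;0.45 0.0102 0 0.0038 0 0.143 0;0.45 0.0129 0 0.0045 0 0.179 0;0.45 0.0156 0 0.0051 0 0.215 0;0.45 0.0183 0 0.0056 0 0.25 0;0.45 0.021 0 0.006 0 0.286 0
```

>>> move_arm --increments "0.45 0.0025 0 0.0011 0 0.036 0;0.45 0.005 0 0.0021 0 0.072 0;0.45 0.0076 0 0.003 0 0.108 0;0.45 0.0102 0 0.0038 0 0.143 0;0.45 0.0129 0 0.0045 0 0.179 0;0.45 0.0156 0 0.0051 0 0.215 0;0.45 0.0183 0 0.0056 0 0.25 0;0.45 0.021 0 0.006 0 0.286 0"

```text
time_s: 18.8
tcp_pos: [0.4747, 0.0455, 0.0317]
ee_rot: [[0.986, -0.001, -0.166], [0.166, -0.0, 0.986], [-0.001, -1.0, -0.0]]
wrist_force: [-0.6, 0.3, 0.4]
gripper_width: 0.274
```

```bash
python3 cap.py side 12; python3 cap.py wrist 12; python3 nxt.py .1337 8;  python3 - <<'E'
from h import *
import cv2
a=load("side",12)["im"][135:275,140:310,::-1];cv2.imwrite("pics/s12z.png",cv2.resize(a,None,fx=4,fy=4))
E
```

```text
18.9 [0.4751 0.0457 0.0318] [-0.0112 -0.4287  0.5996] 0.273
cmd-meas [ 0.0107 -0.0936  0.2405]
0.45 0.0025 0 0.0011 0 0.036 0;0.45 0.005 0 0.0021 0 0.072 0;0.45 0.0076 0 0.003 0 0.107 0;0.45 0.0102 0 0.0038 0 0.143 0;0.45 0.0129 0 0.0045 0 0.179 0;0.45 0.0156 0 0.0051 0 0.214 0;0.45 0.0181 0 0.0051 0 0.232 0;0.45 0.0206 0 0.0045 0 0.232 0
```

View pics/s12z.png

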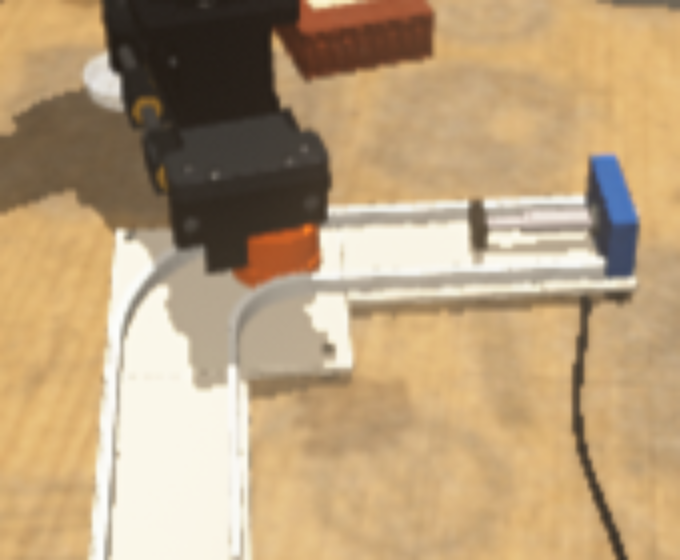

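View pics/wrist12.png

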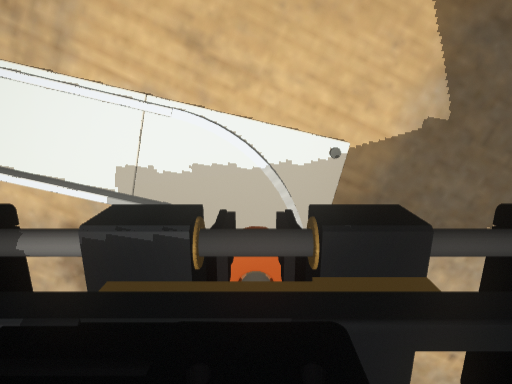

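>>> move_arm --increments "0.45 0.0025 0 0.0011 0 0.036 0;0.45 0.005 0 0.0021 0 0.072 0;0.45 0.0076 0 0.003 0 0.107 0;0.45 0.0102 0 0.0038 0 0.143 0;0.45 0.0129 0 0.0045 0 0.179 0;0.45 0.0156 0 0.0051 0 0.214 0;0.45 0.0181 0 0.0051 0 0.232 0;0.45 0.0206 0 0.0045 0 0.232 0"

```text
time_s: 19.7
tcp_pos: [0.4944, 0.0534, 0.0318]
ee_rot: [[0.998, -0.0, 0.064], [-0.064, -0.0, 0.998], [-0.0, -1.0, -0.0]]
wrist_force: [-1.0, 0.2, -1.1]
gripper_width: 0.275
```

```bash
python3 nxt.py .1557 8
```

```text
19.7 [0.4944 0.0534 0.0318] [-0.988   0.187  -1.0763] 0.275
cmd-meas [0.2629 0.0508 0.2674]
0.45 0.0027 0 0 0 0 0;0.45 0.0055 0 0 0 0 0;0.45 0.0082 0 0 0 0 0;0.45 0.011 0 0 0 0 0;0.45 0.0137 0 0 0 0 0;0.45 0.0165 0 0 0 0 0;0.45 0.0192 0 0 0 0 0;0.45 0.022 0 0 0 0 0
```

>>> move_arm --increments "0.45 0.0027 0 0 0 0 0;0.45 0.0055 0 0 0 0 0;0.45 0.0082 0 0 0 0 0;0.45 0.011 0 0 0 0 0;0.45 0.0137 0 0 0 0 0;0.45 0.0165 0 0 0 0 0;0.45 0.0192 0 0 0 0 0;0.45 0.022 0 0 0 0 0"

```text
time_s: 20.5
tcp_pos: [0.5167, 0.0521, 0.0318]
ee_rot: [[0.998, -0.0, 0.065], [-0.065, -0.0, 0.998], [-0.0, -1.0, -0.0]]
wrist_force: [-0.1, 0.3, 0.2]
gripper_width: 0.273
```

```bash
python3 nxt.py .1777 8;python3 cap.py side 13; python3 cap.py top 13;  python3 - <<'E'
from h import *
import cv2
a=load("side",13)["im"][135:275,140:310,::-1];cv2.imwrite("pics/s13z.png",cv2.resize(a,None,fx=4,fy=4))
E
```

```text
20.5 [0.5167 0.0521 0.0318] [-0.0643  0.2808  0.1696] 0.273
cmd-meas [-0.0407  0.0079  0.1998]
0.45 0.0027 0 0 0 0 0;0.45 0.0055 0 0 0 0 0;0.45 0.0082 0 0 0 0 0;0.45 0.011 0 0 0 0 0;0.45 0.0137 0.0001 0 0 0 0;0.45 0.0165 0.0001 0 0 0 0;0.45 0.0192 0.0001 0 0 0 0;0.45 0.022 0.0001 0 0 0 0
```

View pics/s13z.png

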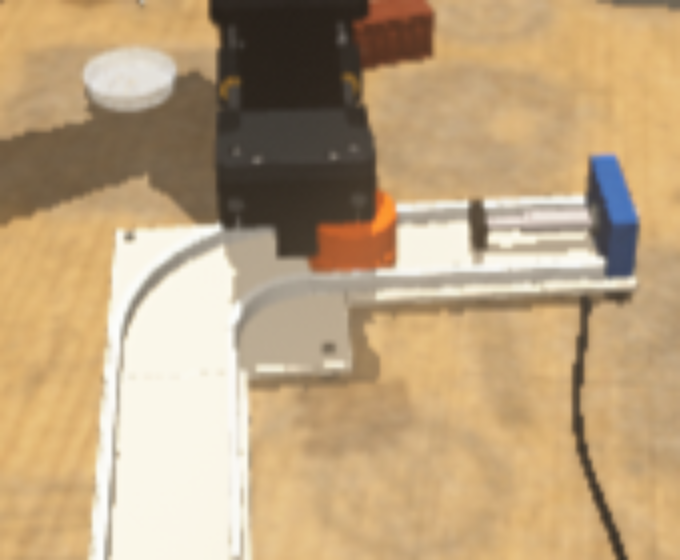

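View pics/top13.png

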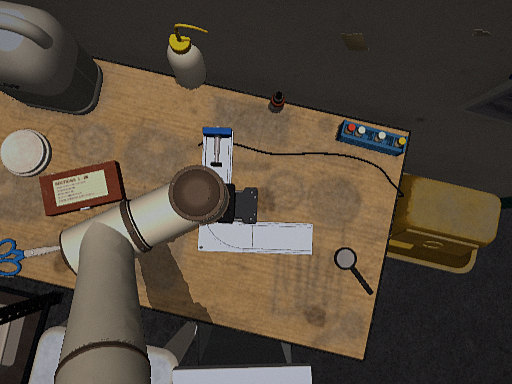

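>>> move_arm --increments "0.45 0.0027 0 0 0 0 0;0.45 0.0055 0 0 0 0 0;0.45 0.0082 0 0 0 0 0;0.45 0.011 0 0 0 0 0;0.45 0.0137 0.0001 0 0 0 0;0.45 0.0165 0.0001 0 0 0 0;0.45 0.0192 0.0001 0 0 0 0;0.45 0.022 0.0001 0 0 0 0"

```text
time_s: 21.4
tcp_pos: [0.5386, 0.0506, 0.0317]
ee_rot: [[0.998, -0.0, 0.065], [-0.065, -0.0, 0.998], [-0.0, -1.0, -0.0]]
wrist_force: [0.2, -0.4, 0.1]
gripper_width: 0.276
```

```bash
python3 nxt.py .1857 8;python3 cap.py side 14;   python3 - <<'E'
from h import *
import cv2
a=load("side",14)["im"][155:255,190:310,::-1];cv2.imwrite("pics/s14z.png",cv2.resize(a,None,fx=6,fy=6))
E
```

```text
21.4 [0.5386 0.0506 0.0317] [ 0.1591 -0.4437  0.09  ] 0.276
cmd-meas [-0.0392  0.0108  0.2063]
0.45 0.001 0 0 0 0 0;0.45 0.002 0 0 0 0 0;0.45 0.003 0 0 0 0 0;0.45 0.004 0 0 0 0 0;0.45 0.005 0 0 0 0 0;0.45 0.006 0 0 0 0 0;0.45 0.007 0 0 0 0 0;0.45 0.008 0 0 0 0 0
```

View pics/s14z.png

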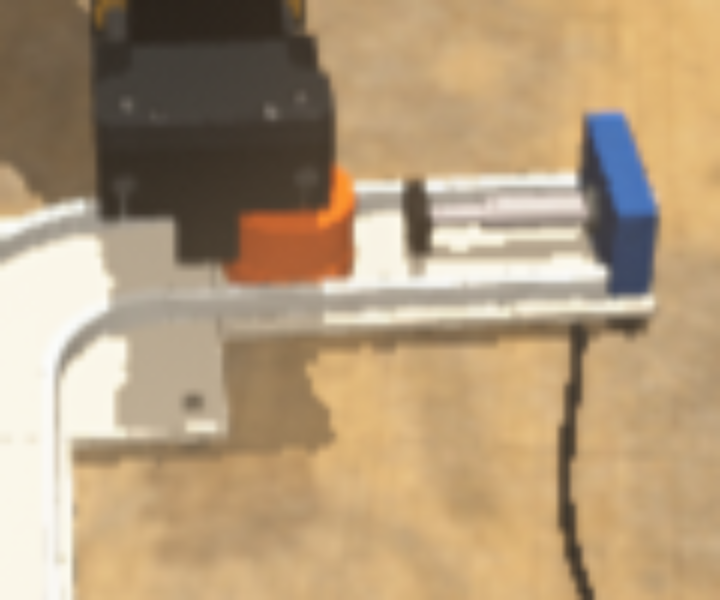

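>>> move_arm --increments "0.45 0.001 0 0 0 0 0;0.45 0.002 0 0 0 0 0;0.45 0.003 0 0 0 0 0;0.45 0.004 0 0 0 0 0;0.45 0.005 0 0 0 0 0;0.45 0.006 0 0 0 0 0;0.45 0.007 0 0 0 0 0;0.45 0.008 0 0 0 0 0"

```text
time_s: 22.25
tcp_pos: [0.5465, 0.0502, 0.0317]
ee_rot: [[0.998, -0.0, 0.065], [-0.065, 0.0, 0.998], [-0.0, -1.0, 0.0]]
wrist_force: [-0.5, 0.0, -0.6]
gripper_width: 0.277
```

```bash
python3 nxt.py .1897 8;python3 cap.py side 15;   python3 - <<'E'
from h import *
import cv2
a=load("side",15)["im"][155:255,190:310,::-1];cv2.imwrite("pics/s15z.png",cv2.resize(a,None,fx=6,fy=6))
E
```

```text
22.25 [0.5465 0.0502 0.0317] [-0.5224  0.0212 -0.587 ] 0.277
cmd-meas [ 0.1005 -0.0391  0.2144]
0.45 0.0005 0 0 0 0 0;0.45 0.001 0 0 0 0 0;0.45 0.0015 0 0 0 0 0;0.45 0.002 0 0 0 0 0;0.45 0.0025 0 0 0 0 0;0.45 0.003 0 0 0 0 0;0.45 0.0035 0 0 0 0 0;0.45 0.004 0 0 0 0 0
```

View pics/s15z.png

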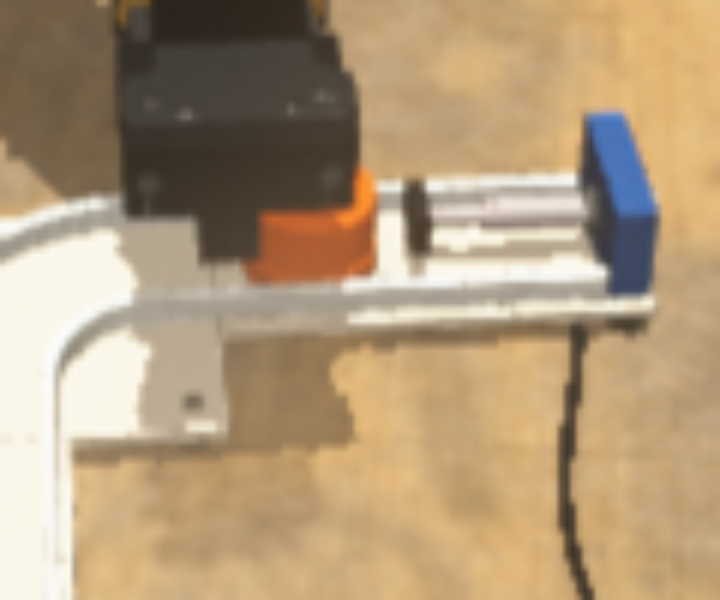

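>>> move_arm --increments "0.45 0.0005 0 0 0 0 0;0.45 0.001 0 0 0 0 0;0.45 0.0015 0 0 0 0 0;0.45 0.002 0 0 0 0 0;0.45 0.0025 0 0 0 0 0;0.45 0.003 0 0 0 0 0;0.45 0.0035 0 0 0 0 0;0.45 0.004 0 0 0 0 0"

```text
time_s: 23.1
tcp_pos: [0.5504, 0.0499, 0.0317]
ee_rot: [[0.998, 0.0, 0.065], [-0.065, 0.0, 0.998], [0.0, -1.0, 0.0]]
wrist_force: [-0.2, 0.4, 0.7]
gripper_width: 0.274
```

>>> move_arm --increments "0.45 0.0005 0 0 0 0 0;0.45 0.001 0 0 0 0 0;0.45 0.0015 0 0 0 0 0;0.45 0.002 0 0 0 0 0;0.45 0.0025 0 0 0 0 0;0.45 0.003 0 0 0 0 0;0.45 0.003 0 0 0 0 0;0.45 0.003 0 0 0 0 0"

```text
time_s: 23.9
tcp_pos: [0.5535, 0.0497, 0.0318]
ee_rot: [[0.998, 0.0, 0.065], [-0.065, 0.0, 0.998], [0.0, -1.0, 0.0]]
wrist_force: [-0.3, 0.1, 0.0]
gripper_width: 0.273
```

```bash
python3 cap.py side 16;   python3 - <<'E'
from h import *
import cv2
a=load("side",16)["im"][155:255,190:310,::-1];cv2.imwrite("pics/s16z.png",cv2.resize(a,None,fx=6,fy=6))
from station import sense
print(sense()["wrist_force"])
E
```

```text
[ 0.38664006 -0.02532614  0.02818777]
```

View pics/s16z.png

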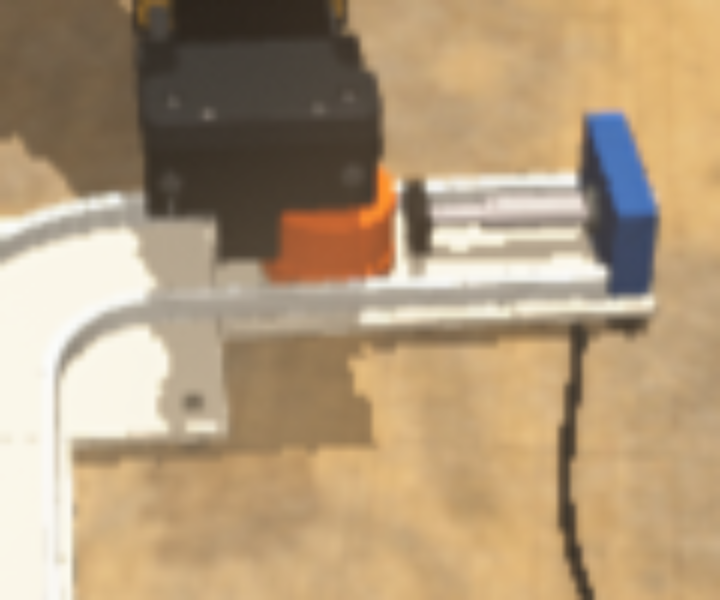

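>>> move_arm --increments "0.45 0.0005 0 0 0 0 0;0.45 0.001 0 0 0 0 0;0.45 0.0015 0 0 0 0 0;0.45 0.002 0 0 0 0 0;0.45 0.0025 0 0 0 0 0;0.45 0.0025 0 0 0 0 0"

```text
time_s: 24.55
tcp_pos: [0.556, 0.0495, 0.0317]
ee_rot: [[0.998, 0.0, 0.065], [-0.065, -0.0, 0.998], [0.0, -1.0, -0.0]]
wrist_force: [-1.3, -0.5, -0.4]
gripper_width: 0.274
```

>>> move_arm --increments "0.45 0.0005 0 0 0 0 0;0.45 0.001 0 0 0 0 0;0.45 0.001 0 0 0 0 0"

```text
time_s: 24.85
tcp_pos: [0.557, 0.0495, 0.0317]
ee_rot: [[0.998, 0.0, 0.065], [-0.065, 0.0, 0.998], [0.0, -1.0, 0.0]]
wrist_force: [-0.0, 0.2, -0.1]
gripper_width: 0.276
```

>>> move_arm --increments "0.45 0.0005 0 0 0 0 0;0.45 0.001 0 0 0 0 0;0.45 0.001 0 0 0 0 0"

```text
time_s: 25.15
tcp_pos: [0.5576, 0.0493, 0.0317]
ee_rot: [[0.998, -0.001, 0.065], [-0.065, -0.0, 0.998], [-0.001, -1.0, -0.0]]
wrist_force: [-2.1, 1.2, 1.4]
gripper_width: 0.271
```

>>> move_arm --increments "0.45 0.0004 0 0 0 0 0;0.45 0.0008 0 0 0 0 0;0.45 0.0008 0 0 0 0 0"

```text
time_s: 25.45
tcp_pos: [0.5582, 0.0492, 0.0317]
ee_rot: [[0.998, -0.001, 0.065], [-0.065, -0.0, 0.998], [-0.001, -1.0, -0.0]]
wrist_force: [-3.0, -0.4, 1.0]
gripper_width: 0.278
```

>>> move_arm --increments "0.45 0.0004 0 0 0 0 0;0.45 0.0008 0 0 0 0 0;0.45 0.0008 0 0 0 0 0"

```text
time_s: 25.75
tcp_pos: [0.5589, 0.0492, 0.0316]
ee_rot: [[0.998, -0.001, 0.065], [-0.065, -0.0, 0.998], [-0.001, -1.0, -0.0]]
wrist_force: [-3.9, 0.4, 1.4]
gripper_width: 0.276
```

>>> move_arm --increments "0.45 0.0004 0 0 0 0 0;0.45 0.0008 0 0 0 0 0;0.45 0.0012 0 0 0 0 0;0.45 0.0012 0 0 0 0 0"

```text
time_s: 26.15
tcp_pos: [0.5598, 0.049, 0.0316]
ee_rot: [[0.998, -0.002, 0.065], [-0.065, -0.0, 0.998], [-0.002, -1.0, -0.001]]
wrist_force: [-4.4, 1.2, 3.4]
gripper_width: 0.274
```

>>> move_arm --increments "0.45 0.0003 0 0 0 0 0;0.45 0.0006 0 0 0 0 0;0.45 0.0006 0 0 0 0 0"

```text
time_s: 26.45
tcp_pos: [0.56, 0.0489, 0.0315]
ee_rot: [[0.998, -0.003, 0.066], [-0.066, -0.001, 0.998], [-0.003, -1.0, -0.001]]
wrist_force: [-7.0, 0.9, 3.0]
gripper_width: 0.277
```

>>> move_arm --increments "0.45 0 0 0 0 0 0;0.45 0 0 0 0 0 0"

```text
time_s: 26.65
tcp_pos: [0.56, 0.049, 0.0315]
ee_rot: [[0.998, -0.003, 0.065], [-0.065, -0.001, 0.998], [-0.003, -1.0, -0.001]]
wrist_force: [-6.4, -0.1, 2.6]
gripper_width: 0.276
```

```bash
python3 cap.py side 17;   python3 - <<'E'
from h import *
import cv2
a=load("side",17)["im"][155:255,190:310,::-1];cv2.imwrite("pics/s17z.png",cv2.resize(a,None,fx=6,fy=6))
from station import sense
print(sense()["wrist_force"],sense()["tcp_pos"])
E
```

```text
[-5.17533329  0.18568689  3.18094099] [0.56005587 0.04897029 0.03150982]
```

View pics/s17z.png

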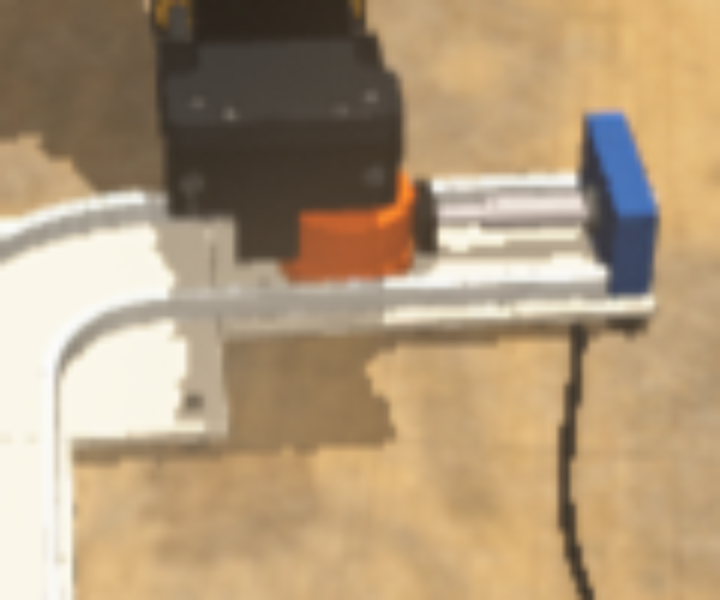

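>>> move_arm --increments "0.45 0.0004 0 0 0 0 0;0.45 0.0008 0 0 0 0 0;0.45 0.0008 0 0 0 0 0;0.45 0.0008 0 0 0 0 0;0.45 0.0008 0 0 0 0 0"

```text
time_s: 27.2
tcp_pos: [0.5605, 0.0488, 0.0315]
ee_rot: [[0.998, -0.003, 0.065], [-0.065, -0.001, 0.998], [-0.003, -1.0, -0.001]]
wrist_force: [-6.0, 2.0, 4.1]
gripper_width: 0.274
```

```bash
python3 to.py .56 .05 .032 -3.75; python3 cap.py side 18;python3 to.py .56 .05 .032 -3.75
```

```text
27.2 [0.5605 0.0488 0.0315] -3.7542450948875503 0.27424960402743953 [-6.034   1.9951  4.1278] [  21.4627   28.1554  -21.3231   -0.0536  -40.7148 -115.1762]
[-0.0005 -0.0005  0.0011] [ 0.0009 -0.0001 -0.0033]
27.25 [0.5604 0.0488 0.0315] -3.753911129890923 0.27367011269435265 [-6.6308  1.08    4.2081] [  21.4632   28.1565  -21.3232   -0.0533  -40.7173 -115.1766]
[-0.0005 -0.0005  0.0011] [ 0.0009 -0.0001 -0.0034]
```

```bash
python3 - <<'E'
from h import *
import cv2
a=[cv2.resize(load("side",i)["im"][185:215,235:300,::-1],None,fx=11,fy=9,interpolation=cv2.INTER_CUBIC) for i in (13,18)]
cv2.imwrite("pics/s18z.png",np.vstack(a))
for i in (13,17,18):
    g=load("side",i)["im"].astype(int).sum(2); print(i,[g[r,255:268].tolist() for r in (188,190,192,194)][1:3])
E
```

```text
13 [[657, 648, 330, 214, 228, 237, 388, 650, 647, 674, 675, 681, 688], [731, 739, 474, 237, 210, 206, 223, 438, 521, 524, 517, 503, 497]]
17 [[432, 416, 344, 252, 190, 199, 199, 303, 602, 671, 670, 673, 681], [312, 296, 279, 233, 184, 179, 170, 211, 495, 514, 497, 489, 484]]
18 [[401, 426, 363, 283, 195, 194, 192, 246, 561, 671, 673, 674, 681], [327, 302, 279, 242, 185, 179, 174, 187, 371, 498, 500, 490, 484]]
```

View pics/s18z.png

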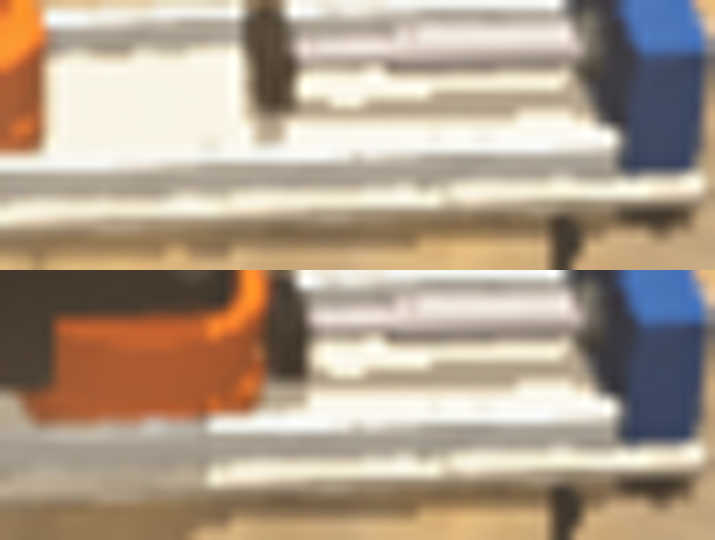

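>>> move_arm --increments "0.45 0.0004 0 0 0 0 0;0.45 0.0008 0 0 0 0 0;0.45 0.0008 0 0 0 0 0;0.45 0.0008 0 0 0 0 0"

```text
time_s: 27.65
tcp_pos: [0.5608, 0.0487, 0.0314]
ee_rot: [[0.998, -0.004, 0.066], [-0.066, -0.001, 0.998], [-0.004, -1.0, -0.001]]
wrist_force: [-7.5, 2.2, 3.9]
gripper_width: 0.278
```

>>> move_arm --increments "0.45 0 0 0 0 0 0"

```text
time_s: 27.75
tcp_pos: [0.5608, 0.0487, 0.0314]
ee_rot: [[0.998, -0.004, 0.066], [-0.066, -0.001, 0.998], [-0.004, -1.0, -0.001]]
wrist_force: [-7.9, 2.0, 3.4]
gripper_width: 0.277
```

>>> move_arm --increments "0.45 0 0 0 0 0 0"

```text
time_s: 27.85
tcp_pos: [0.5608, 0.0487, 0.0314]
ee_rot: [[0.998, -0.004, 0.066], [-0.066, -0.001, 0.998], [-0.004, -1.0, -0.001]]
wrist_force: [-8.0, 0.9, 4.1]
gripper_width: 0.276
```

```bash
python3 to.py .56 .05 .032 -3.75; python3 cap.py side 19; python3 - <<'E'
from h import *
for i in (18,19):
    g=load("side",i)["im"].astype(int).sum(2); print(i,[g[r,255:268].tolist() for r in (190,192)])
E
```

```text
27.85 [0.5608 0.0487 0.0314] -3.757443826969546 0.2755880507211339 [-8.0186  0.9354  4.1341] [  21.4337   28.2099  -21.2298   -0.0678  -40.8058 -115.1396]
[-0.0009 -0.0006  0.0012] [ 0.0011 -0.0001 -0.0042]
18 [[401, 426, 363, 283, 195, 194, 192, 246, 561, 671, 673, 674, 681], [327, 302, 279, 242, 185, 179, 174, 187, 371, 498, 500, 490, 484]]
19 [[388, 424, 389, 292, 191, 193, 193, 235, 540, 666, 673, 675, 681], [331, 305, 285, 276, 191, 175, 173, 184, 352, 497, 500, 488, 485]]
```

>>> move_arm --increments "0.45 -0.0003 0 0 0 0 0;0.45 -0.0006 0 0 0 0 0;0.45 -0.0009 0 0 0 0 0;0.45 -0.0012 0 0 0 0 0;0.45 -0.0015 0 0 0 0 0;0.45 -0.0018 0 0 0 0 0;0.45 -0.0021 0 0 0 0 0;0.45 -0.0024 0 0 0 0 0"

```text
time_s: 28.7
tcp_pos: [0.56, 0.0491, 0.0314]
ee_rot: [[0.998, -0.001, 0.065], [-0.065, -0.0, 0.998], [-0.001, -1.0, -0.0]]
wrist_force: [-4.8, 0.7, 0.1]
gripper_width: 0.277
```

>>> move_arm --increments "0.45 -0.0003 0 0 0 0 0;0.45 -0.0006 0 0 0 0 0;0.45 -0.0009 0 0 0 0 0;0.45 -0.0012 0 0 0 0 0;0.45 -0.0015 0 0 0 0 0;0.45 -0.0018 0 0 0 0 0;0.45 -0.0021 0 0 0 0 0;0.45 -0.0024 0 0 0 0 0"

```text
time_s: 29.5
tcp_pos: [0.5587, 0.0495, 0.032]
ee_rot: [[0.998, 0.001, 0.065], [-0.065, 0.0, 0.998], [0.001, -1.0, 0.0]]
wrist_force: [-1.9, -0.2, -1.5]
gripper_width: 0.275
```

>>> move_arm --increments "0.45 -0.0003 0 0 0 0 0;0.45 -0.0006 0 0 0 0 0;0.45 -0.0009 0 0 0 0 0;0.45 -0.0012 0 0 0 0 0;0.45 -0.0015 0 0 0 0 0;0.45 -0.0018 0 0 0 0 0;0.45 -0.0021 0 0 0 0 0;0.45 -0.0024 0 0 0 0 0"

```text
time_s: 30.3
tcp_pos: [0.556, 0.0496, 0.0319]
ee_rot: [[0.998, 0.001, 0.065], [-0.065, 0.0, 0.998], [0.001, -1.0, 0.0]]
wrist_force: [0.4, -0.3, -0.0]
gripper_width: 0.275
```

```bash
python3 to.py .54 .05 .032 -3.75; python3 cap.py side 20; python3 - <<'E'
from h import *
import cv2
for i in (13,20):
    g=load("side",i)["im"].astype(int).sum(2); print(i,[g[r,255:268].tolist() for r in (190,192)])
a=load("side",20)["im"][155:255,190:310,::-1];cv2.imwrite("pics/s20z.png",cv2.resize(a,None,fx=6,fy=6))
E
```

```text
30.3 [0.556  0.0496 0.0319] -3.729339598079205 0.2753233483809618 [ 0.3634 -0.3408 -0.0284] [  21.74     27.6982  -22.1495    0.0094  -40.1057 -115.4765]
[-0.016  -0.0001 -0.0007] [-0.0003  0.0004  0.0008]
13 [[657, 648, 330, 214, 228, 237, 388, 650, 647, 674, 675, 681, 688], [731, 739, 474, 237, 210, 206, 223, 438, 521, 524, 517, 503, 497]]
20 [[411, 323, 243, 191, 203, 201, 312, 635, 639, 667, 673, 673, 683], [297, 278, 229, 185, 184, 177, 195, 407, 505, 514, 499, 491, 486]]
```

View pics/s20z.png

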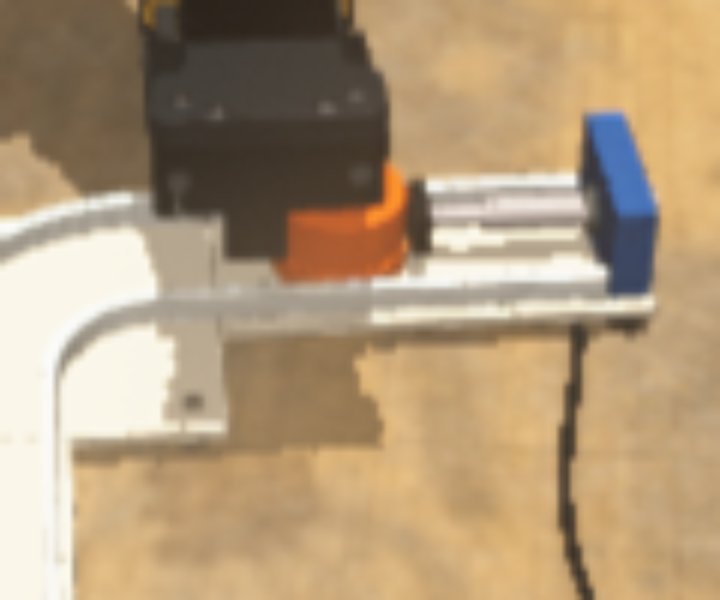

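Buffer is nearly back out and the carrier still touches it. Withdraw straight back, then up.

>>> move_arm --increments "0.45 -0.001 0 0 0 0 0;0.45 -0.003 0 0 0 0 0;0.45 -0.007 0 0 0 0 0;0.45 -0.013 0 0 0 0 0;0.45 -0.02 0 0 0 0 0;0.45 -0.027 0 0 0 0 0;0.45 -0.032 0 0 0 0 0;0.45 -0.032 0 0 0 0 0"

```text
time_s: 31.15
tcp_pos: [0.5228, 0.0516, 0.0319]
ee_rot: [[0.998, -0.001, 0.065], [-0.065, -0.0, 0.998], [-0.0, -1.0, -0.0]]
wrist_force: [-1.0, -0.8, 0.0]
gripper_width: 0.274
```

>>> move_arm --increments "0.45 0 -0.02 0 0 0 0;0.45 0 -0.05 0 0 0 0;0.45 -0.03 -0.09 0 0 0 0;0.45 -0.06 -0.13 0 0 0 0;0.45 -0.09 -0.15 0 0 0 0;0.45 -0.09 -0.15 0 0 0 0"

```text
time_s: 31.75
tcp_pos: [0.4328, 0.0578, 0.1852]
ee_rot: [[0.998, 0.006, 0.064], [-0.064, 0.003, 0.998], [0.006, -1.0, 0.004]]
wrist_force: [1.2, -0.0, 0.4]
gripper_width: 0.276
```

```bash
python3 to.py .54 .05 .032 -3.75; python3 cap.py side 21; python3 cap.py top 21; python3 - <<'E'
from plan import *
import cv2
for i in (13,20,21):
    g=load("side",i)["im"].astype(int).sum(2); print(i,[g[r,255:268].tolist() for r in (190,192)])
a=load("side",21)["im"][145:245,200:310,::-1];b=load("top",21)["im"][120:220,190:270,::-1]
cv2.imwrite("pics/s21z.png",np.hstack([cv2.resize(a,(440,400),interpolation=2),cv2.resize(b,(320,400),interpolation=2)]))
for n,off in (("top",[.0012,-.0016]),("side",[-.0012,.0016])):
    P=load(n,21);h=cv2.cvtColor(P["im"],cv2.COLOR_RGB2HSV)
    m=(h[...,0]<18)&(h[...,1]>150)&(h[...,2]>(60 if n=="top" else 200));m[:150 if n=="top" else 150]=0;m[220:]=0;m[:,:195]=0;m[:,300:]=0
    c,_=cv2.findContours(m.astype(np.uint8),0,1);c=max(c,key=cv2.contourArea);e=cv2.fitEllipse(cv2.convexHull(c))
    w=ray(P,*e[0],.048)[:2]+off;print(n,e,w,TR.T@(w-Tt))
E
```

```text
31.75 [0.4328 0.0578 0.1852] -3.6517357122026817 0.2758478732741534 [ 1.154  -0.0348  0.3635] [  29.0743    5.245   -28.0352   -0.0026  -56.3194 -122.7239]
[ 0.1065  0.1538 -0.0016] [-0.0038  0.0017  0.0059]
13 [[657, 648, 330, 214, 228, 237, 388, 650, 647, 674, 675, 681, 688], [731, 739, 474, 237, 210, 206, 223, 438, 521, 524, 517, 503, 497]]
20 [[411, 323, 243, 191, 203, 201, 312, 635, 639, 667, 673, 673, 683], [297, 278, 229, 185, 184, 177, 195, 407, 505, 514, 499, 491, 486]]
21 [[450, 372, 295, 246, 252, 250, 358, 677, 676, 699, 703, 704, 710], [348, 330, 282, 238, 236, 228, 241, 452, 551, 553, 543, 531, 528]]
top ((215.68246459960938, 176.02259826660156), (20.946191787719727, 22.6278018951416), 150.1952362060547) [0.58625052 0.04582488] [0.04427437 0.08833397]
side ((246.28280639648438, 187.37474060058594), (16.50897216796875, 20.993854522705078), 93.45500946044922) [0.58654891 0.04450886] [0.04465808 0.08704025]
```

View pics/s21z.png

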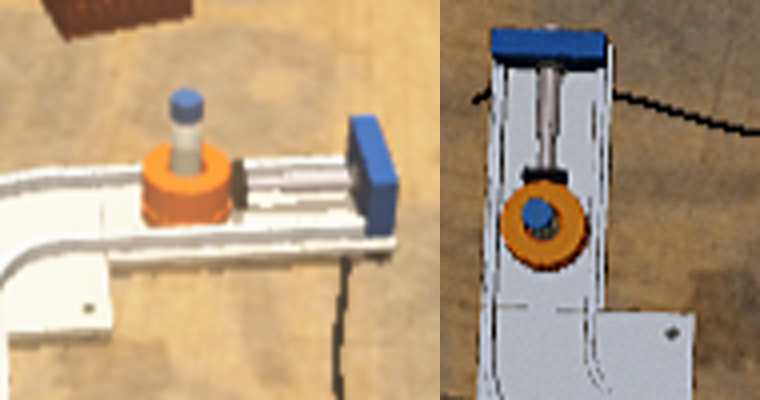

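```bash
python3 -c "
from station import r
print(r.finish_job())"
```

```text
the job is handed in; nothing more can be done
None
```

The vial stands upright in the carrier's socket and the carrier stands at the buffer. I handed the job in at about 31.8 s of the 72 s allowed; the hand-in reports no verdict.

**What I did:**
- I stood the vial in the carrier while it was in the first lane.
- I pushed the carrier round the bend with the half-closed fingers held behind it like a cradle, at about 25–35 mm/s.
- I felt the buffer first at TCP x ≈ 0.557 and pressed it in about 3 to 3.5 mm. The wrist read 6–8 N for more than 0.4 s.
- I let the buffer push back slowly at 3 mm/s, then withdrew the arm to clear.

**Last checks:**
- **Carrier position:** the carrier is at track x ≈ 0.044 m. In the side image it touches the buffer pad, which is back out to almost its free position.
- **Lane offset:** y reads 0.087 to 0.088 m, where the lane centre is 0.090 m and the limit is 0.085 m. My track fit is only good to about 2 mm, and the rails should keep the carrier at 0.088 m or more.
- **Cameras:** the side and top cameras disagreed by 2–4 mm, so I averaged them.
- **Unexplained force:** during the press the wrist also showed about 4 N upward. I took it as friction of the carrier on the fingers; it went away on release, and the carrier looks flat in the images.

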